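Change the batch on a lab shaker and lock it in

TASK

Change the batch on the shaker. First turn the speed dial back to its white zero mark, then turn the lock collar open so that its arms stand between the pockets, move every finished white jar with a red lid upright into the blue return tray, and stand every amber jar upright in a pocket of its own. Then turn the collar back to its locked marks, with an arm centred over each pocket, and last of all set the dial to the green mark; leave the bottle, the grey-lidded jar and the timer where they are.

Things in the scene. Friction and masses are not known exactly. Their poses are not given: they have to be found in the camera images.
- shaker: round blue shaker base with a dark steel deck, 250 mm across, fixed to the bench; the deck's top is 60 mm above the bench. Origin at the centre of its underside, z up. A post in the middle carries the lock collar. Small red marks on the deck's rim, outside the pockets, are the locked marks; white marks on the rim half-way between pockets are the open marks
- pocket0 (a point): centre of the floor of pocket 0 on the deck (the three pockets stand 78 mm from the shaker's axis, 120 degrees apart; round, 64 mm inside, with a wall 12 mm high and 3 mm thick; floor 60 mm above the bench). Jars are 54 mm across
- pocket1 (a point): centre of the floor of pocket 1 on the deck (the three pockets stand 78 mm from the shaker's axis, 120 degrees apart; round, 64 mm inside, with a wall 12 mm high and 3 mm thick; floor 60 mm above the bench). Jars are 54 mm across
- pocket2 (a point): centre of the floor of pocket 2 on the deck (the three pockets stand 78 mm from the shaker's axis, 120 degrees apart; round, 64 mm inside, with a wall 12 mm high and 3 mm thick; floor 60 mm above the bench). Jars are 54 mm across
- collar (a joint): angle of the captive lock collar about the shaker's vertical axis, rad, growing clockwise seen from above. 0: its three steel arms stand midway between the pockets (open, at the white marks); 1.047: an arm lies over the centre of each pocket, pointing at the red marks (locked). Stops at -0.2 and 1.35, no stop at the marks; stays where it is left (friction about 0.08 N m).
- collar_hub (a point): centre of the collar level with the tops of its three steel arms, 133 mm above the bench; turns with the collar. One arm runs along this point's -x axis, the others at 120 degrees to it: 14 mm wide, 5 mm thick, reaching 100 mm from the axis. Their undersides pass 6 mm over the lid of a jar standing in a pocket, and jars cannot be lifted out from under them
- collar_grip (a point): on the collar's axis, 8 mm below the top of its yellow grip bar, 156 mm above the bench. The bar runs along this point's x axis: 50 mm long, 14 mm thick (pinch it along this point's y), standing from 134 to 164 mm above the bench on the black collar (52 mm across). It turns with the collar
- dial (a joint): angle of the speed dial, rad, growing clockwise seen from above. 0: the red pointer is at the broad white zero mark, where there is a stop; 2.356: the pointer is at the broad green mark (the fifth of ten divisions); end stop at 4.71. Stays where it is left (friction about 0.04 N m)
- dial_grip (a point): on the dial's axis, 8 mm below the top of its grip bar, 76 mm above the bench. The grey bar runs along this point's x axis: 50 mm long, 14 mm thick (pinch it along this point's y), 52 to 84 mm above the bench; the red pointer is at its -x end. The dial sits in the middle of a fixed white control box 110 x 110 x 45 mm
- tray: fixed open blue return tray, 120 (x) x 190 (y) x 30 mm outside, walls 4 mm, floor 4 mm thick. Origin at the centre of its underside, z up. Takes two jars side by side along its y
- amber1_mid (a point): centre, 31 mm above the foot, of an amber glass jar with a black lid (fresh sample; 54 mm across, 62 mm high, 125 to 255 g, bottom-heavy), standing on the bench; z up along the jar. May be absent (None)
- amber2_mid (a point): centre, 31 mm above the foot, of an amber glass jar with a black lid (fresh sample; 54 mm across, 62 mm high, 125 to 255 g, bottom-heavy), standing on the bench; z up along the jar. May be absent (None)
- amber3_mid (a point): centre, 31 mm above the foot, of an amber glass jar with a black lid (fresh sample; 54 mm across, 62 mm high, 125 to 255 g, bottom-heavy), standing on the bench; z up along the jar. May be absent (None)
- done1_mid (a point): centre, 31 mm above the foot, of a white jar with a red lid (finished sample; 54 mm across, 62 mm high, 125 to 255 g, bottom-heavy), standing in a pocket of the shaker at the start; z up along the jar. May be absent (None)
- done2_mid (a point): centre, 31 mm above the foot, of a white jar with a red lid (finished sample; 54 mm across, 62 mm high, 125 to 255 g, bottom-heavy), standing in a pocket of the shaker at the start; z up along the jar. May be absent (None)
- reagent: bystander: white bottle with a blue cap, 60 mm across, 110 mm high; origin at its foot
- salt: bystander: white jar with a grey lid, 64 mm across, 90 mm high; origin at its foot
- timer: bystander: grey timer, 50 x 70 x 30 mm; origin at its foot
There are look-alikes about, which are no part of the job. Leave any purple, turquoise or yellow look-alike of the part that bears amber1_mid alone.

How it is judged:
By the outcome, as a careful person would: the job done as asked, in the order asked, and still so for the second after the job is handed in, with the robot touching nothing.
Of amber1, amber2, amber3 only 2 to 3 are there at a start; the rules pass over those that are not, and their reading is None.
Of done1, done2 only 1 to 2 are there at a start; the rules pass over those that are not, and their reading is None.
At some moment in a run one of amber1, amber2, amber3 may be knocked a few centimetres aside while the robot is not near it.
Once in a run the grip may slacken for a moment while it holds something.
It also fails if it takes over 210 s, if anything falls off the work surface, if the arm or the gripper's body presses on something with over 40 N, if the wrist force passes 120 N, or if a joint passes its speed limit or range.

ROBOT

A 6-joint arm with a two-finger parallel gripper is mounted at the origin on the work surface. World frame = base frame: x ahead of the robot, y to its left, z up, the work surface at z = 0. Lengths are in mm, angles in rad, forces in N, time in s.
With the tool pointing down it reaches from about 400 to 925 mm from the base axis. Payload 12.5 kg.
Tool frame: the origin (TCP) lies on the mounting face of the last link; the fingertips stand 190 mm ahead of it and the grasp point (between the pads) lies 171 mm ahead of it (env.grasp_offset is the distance from the TCP to the grasp point, in mm); z points along the fingers, y is the direction in which the jaws open and shut (so a half turn about z gives the same grasp; the last joint's range is limited). The gripper opens to 95 mm and grips with 3 to 60 N. Pads are 20 mm wide; open, the fingers measure 119 mm over their backs; the gripper's body (75 mm by 180 mm) begins 59 mm behind the grasp point.
Start: joints at [-1.364, 0.491, 1.559, -0, 1.092, -0.106], TCP at [192.347, -594.666, 404.761] pointing down, gripper open.
Joint ranges: [-3.1, 3.1], [-0.84, 2.19], [0.05, 2.79], [-1.13, 4.28], [0.06, 2.93], [-2.69, 2.69]. Speed limits (rad/s): [2.22, 2.22, 2.79, 3.14, 3.14, 3.14].

INTERFACE

Orientations are given as [roll, pitch, yaw] about the fixed x, y, z axes, in that order (R = Rz(yaw) Ry(pitch) Rx(roll)).
In Python, from cell import env, viewer gives the robot as it stands.
- The arm moves only by the tool play_rows, never from a script. Its argument "increments" is a list of rows, each an object of numbers: "dx", "dy", "dz": the shift along the tool's x, y, z in mm; "rx", "ry", "rz": the turn, a rotation vector about the tool's x, y, z in units of 6 degrees (1.0 is 6 degrees). A call has 1 to 8 rows; each row is the pose to reach, as a shift and turn from the pose measured when the call began, along the tool's axes at that moment; what a row does not reach only later rows make up. A row lasts 1/12 s, in which the tool goes at most 41.7 mm and 7.16 degrees, less where a joint would pass 70% of its speed; a pose out of reach is approached as far as the arm can. A call with a gripper value outside its range is refused whole. "fingers" is the opening, from 0 (shut) to 1 (fully open), set as the call begins (left out, the last holds). The fingers move at their own pace and stop on an object; the grip force is fixed at half the most. Time passes only in rows, so rows that repeat a pose let the fingers close. It gives the time, the measured TCP pose, the force and the opening at its end, in the units of the state.
- env.state(): the state, without advancing time (a new reading comes with each control period).
- viewer.read_camera(name): name is "side" or "top" or "wrist"; returns a dict with "image" (480x640x3 uint8, red, green, blue), "fx", "fy", "cx", "cy" (pixels), "rvec" (rotation vector, rad) and "tvec" (3), from world to camera coordinates, as OpenCV has them. Camera axes: x right, y down, z forward; pixel columns grow to the right and rows downward; lengths in mm; the calibration is good to about 2 mm. The wrist camera is an equidistant fisheye: a pixel r from the principal point sees the ray r / f radians off the axis. A picture is of the moment at which its call begins. There is no depth.
- env.job_done(): hands the job in, once; it reports no verdict.
The state is a dict: "t": time; "joints": joint angles; "qvel": joint speeds; "tau": joint torques, N m; "eef_pos": TCP position; "tcp_rot": TCP orientation; "ft_force": force on the tool from outside, world axes, zero at the start; "moment": the same for the moment, N m; "opening": opening from 0.0 (shut) to 1.0 (fully open).
Only numpy, scipy, OpenCV 4.12 (cv2) and the standard library are available. Lean on these libraries where they do the work, as an engineer would, in place of code of your own. Each camera call takes 0.05 s, during which the arm holds its last target.

## Working session

There is one attempt and no reset: what is moved stays moved. The work goes in short steps, Python scripts to look and compute and a tool call to move; the robot and the scene stay as the last step left them, time stands still between calls to the robot, and variables do not carry over. Pictures are saved under pics/ and viewed, and the job is handed in when it is done.

Besides the shell and the picture viewer there is one more tool, called after ">>>" by a JSON object that holds its "method" and its "body". play_rows: Moves the arm, as the interface text tells. Its arguments: {"type":"object","properties":{"increments":{"type":"array","items":{"type":"object","properties":{"dx":{"type":"number"},"dy":{"type":"number"},"dz":{"type":"number"},"rx":{"type":"number"},"ry":{"type":"number"},"rz":{"type":"number"}}}},"fingers":{"type":"number"}},"required":["increments"]}

```bash
mkdir -p pics; ls
python3 - <<'E'
from cell import env, viewer
import cv2
print(env.state())
for n in ["side","top","wrist"]:
    c=viewer.read_camera(n)
    print(n,c["fx"],c["fy"],c["cx"],c["cy"],c["rvec"],c["tvec"])
    cv2.imwrite(f"pics/{n}0.png",c["image"][:,:,::-1])
E
```

```text
pics
{'t': 0.0, 'joints': array([-1.36357329e+00,  4.91541589e-01,  1.55944596e+00, -2.38341537e-05,
        1.09171800e+00, -1.05624061e-01]), 'qvel': array([ 0.0003844 , -0.00087444, -0.00120491, -0.00040345, -0.00024895,
        0.00193909]), 'tau': array([ 1.56272476e-03, -6.12639999e+01, -2.58175635e+01,  6.93259388e-02,
        4.82237292e-02, -1.17465443e-04]), 'eef_pos': array([ 192.35343521, -594.62471374,  404.17400432]), 'tcp_rot': array([-3.14048373e+00, -9.63090063e-05,  3.12858047e-01]), 'ft_force': array([-0.31491209, -0.77450993, -0.11305119]), 'moment': array([ 0.02176218,  0.03442439, -0.0031955 ]), 'opening': 1.0026491088747245}
side 616.3457506656777 616.3457506656777 310.05237154284794 240.50594683239015 [ 0.92992719 -2.50018695  1.08168082] [452.62418689 289.04821843 993.06668464]
top 572.2593944121342 572.2593944121342 327.2840179114682 242.9648054885024 [ 2.16556497 -2.10606819  0.16013448] [  62.9063739   576.52373696 1332.2637613 ]
wrist 371.64829954431775 371.64829954431775 316.48372584199956 242.78561369320713 [-2.37289907  1.72579397  0.21540004] [-624.44295219  -27.17143069  389.5751823 ]
```

View pics/top0.png

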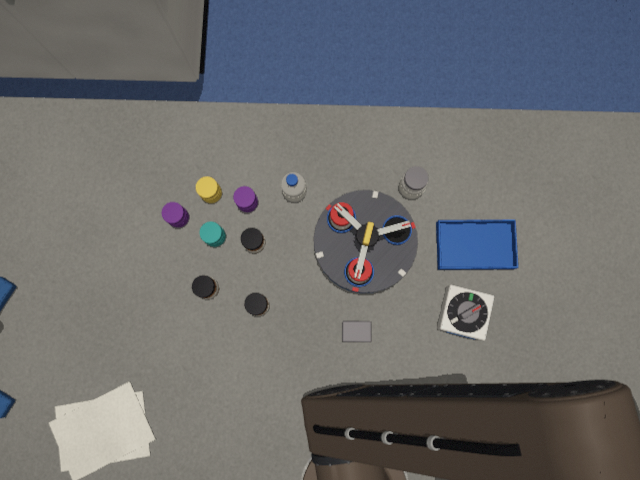

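View pics/side0.png

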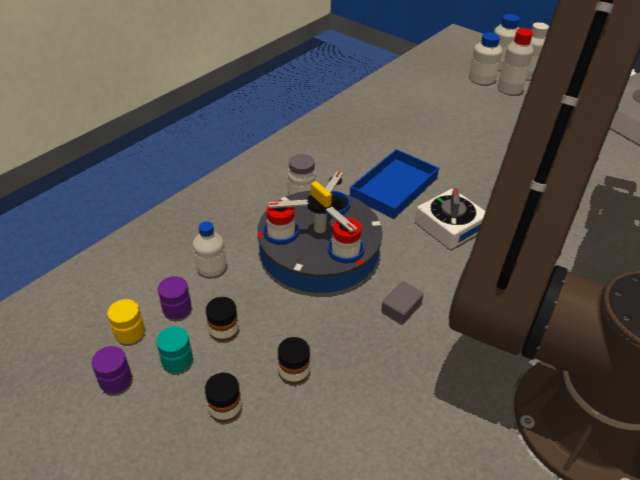

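View pics/wrist0.png

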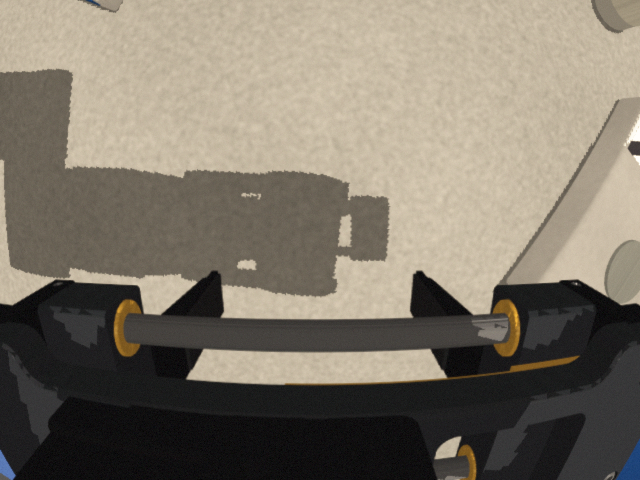

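Top view: black-lidded jars at (252,240), (204,287), (256,304). Red lids are in pockets at (341,215) and (360,271), and the pocket at (397,230) is empty. The tray is at (477,245) and the dial at (468,313). The purple, turquoise and yellow jars are look-alikes.

```bash
cat > h.py <<'E'
import numpy as np, cv2
from cell import env, viewer
from scipy.spatial.transform import Rotation as Ro
def cam(n,save=None):
    c=viewer.read_camera(n); c["name"]=n; c["bgr"]=c["image"][:,:,::-1].copy()
    if save: cv2.imwrite(f"pics/{save}.png",c["bgr"])
    return c
def ray(c,u,v):
    x=(u-c["cx"])/c["fx"]; y=(v-c["cy"])/c["fy"]
    if c["name"]=="wrist":
        r=np.hypot(x,y); d=np.array([x/r*np.sin(r),y/r*np.sin(r),np.cos(r)]) if r>0 else np.array([0,0,1.])
    else: d=np.array([x,y,1.])
    R=Ro.from_rotvec(np.ravel(c["rvec"])).as_matrix()
    return -R.T@np.ravel(c["tvec"]), R.T@d
def plane(c,u,v,z):
    o,d=ray(c,u,v); return (o+d*(z-o[2])/d[2])
def proj(c,p):
    R=Ro.from_rotvec(np.ravel(c["rvec"])).as_matrix()
    q=R@np.asarray(p,float)+np.ravel(c["tvec"])
    if c["name"]=="wrist":
        r=np.hypot(q[0],q[1]); th=np.arctan2(r,q[2]); 
        return np.array([c["cx"]+c["fx"]*th*q[0]/r,c["cy"]+c["fy"]*th*q[1]/r])
    return np.array([c["cx"]+c["fx"]*q[0]/q[2],c["cy"]+c["fy"]*q[1]/q[2]])
def blobs(c,lo,hi,amin=20,roi=None):
    hsv=cv2.cvtColor(c["bgr"],cv2.COLOR_BGR2HSV)
    m=cv2.inRange(hsv,np.array(lo),np.array(hi))
    if roi is not None:
        k=np.zeros_like(m);x0,y0,x1,y1=roi;k[y0:y1,x0:x1]=255;m&=k
    n,l,s,ce=cv2.connectedComponentsWithStats(m)
    return [(tuple(ce[i].round(1)),s[i].tolist()) for i in range(1,n) if s[i][4]>=amin]
def crop(c,x0,y0,x1,y1,k,name):
    cv2.imwrite(f"pics/{name}.png",cv2.resize(c["bgr"][y0:y1,x0:x1],None,fx=k,fy=k,interpolation=cv2.INTER_CUBIC))
def togo(goal,yaw,tipz=None):
    """goal: grasp point xyz (171 ahead of TCP), tool down with yaw; prints tool shift and rz"""
    s=env.state(); R=Ro.from_euler('xyz',s["tcp_rot"]).as_matrix()
    Rg=Ro.from_euler('xyz',[np.pi,0,yaw]).as_matrix()
    tcp=np.array(goal,float)-Rg[:,2]*env.grasp_offset
    d=R.T@(tcp-s["eef_pos"]); w=Ro.from_matrix(R.T@Rg).as_rotvec()/np.radians(6)
    print("t",round(s["t"],2),"shift",d.round(1),"turn",w.round(2),"yaw",s["tcp_rot"][2].round(3),"op",round(s["opening"],3))
    return d,w
E
python3 - <<'E'
from h import *
t=cam("top");s=cam("side")
crop(t,300,170,440,310,5,"t_sh"); crop(t,430,200,530,350,4,"t_dial"); crop(s,240,150,500,300,3,"s_sh")
crop(t,150,160,320,330,4,"t_jars")
print("camtop",ray(t,0,0)[0],"side",ray(s,0,0)[0])
for n,b in [("red",blobs(t,(0,150,60),(8,255,255))),("red2",blobs(t,(172,150,60),(180,255,255))),("black",blobs(t,(0,0,0),(180,255,35),60,(150,160,320,330))),("yel",blobs(t,(20,150,100),(35,255,255))),("green",blobs(t,(50,120,60),(75,255,255))),("white",blobs(t,(0,0,170),(180,40,255),5,(300,170,500,350)))]:
    print(n,b)
E
```

```text
camtop [ 358.90761965   65.44587055 1406.4727937 ] side [ 14.07702177 698.02564804 887.22094172]
red [((np.float64(347.0), np.float64(207.5)), [339, 203, 14, 13, 62]), ((np.float64(337.5), np.float64(218.2)), [330, 207, 19, 19, 164]), ((np.float64(360.0), np.float64(270.3)), [348, 259, 24, 22, 246])]
red2 []
black []
yel [((np.float64(213.2), np.float64(195.9)), [200, 184, 21, 19, 140])]
green [((np.float64(470.7), np.float64(296.4)), [469, 293, 4, 7, 20])]
white [((np.float64(375.0), np.float64(193.7)), [373, 191, 5, 7, 28]), ((np.float64(348.4), np.float64(217.0)), [335, 203, 26, 26, 154]), ((np.float64(391.6), np.float64(228.1)), [378, 223, 33, 11, 130]), ((np.float64(360.9), np.float64(260.2)), [355, 246, 12, 32, 154]), ((np.float64(319.3), np.float64(254.4)), [316, 252, 7, 6, 33]), ((np.float64(401.7), np.float64(272.2)), [399, 269, 7, 7, 28]), ((np.float64(466.5), np.float64(312.3)), [441, 285, 53, 55, 800])]
```

View pics/t_sh.png

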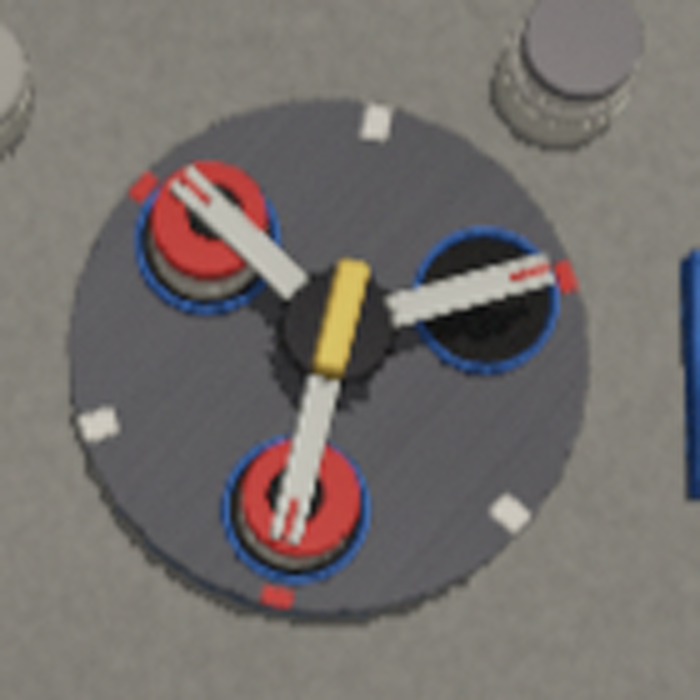

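View pics/t_dial.png

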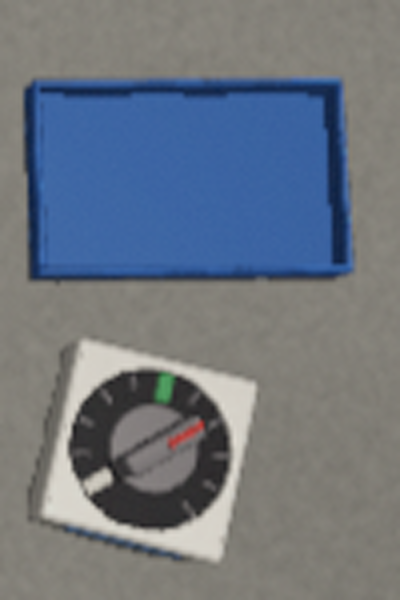

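View pics/s_sh.png

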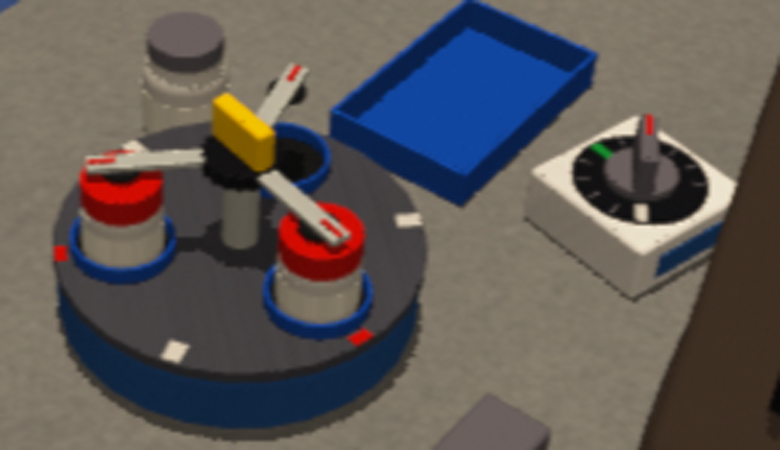

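View pics/t_jars.png

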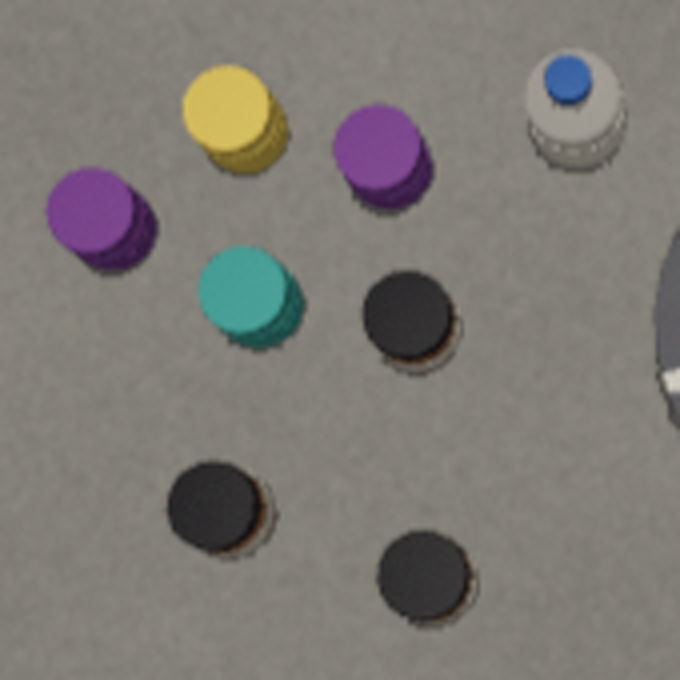

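```bash
cat > m.py <<'E'
from h import *
t=cam("top");s=cam("side")
w=[(375.0,193.7),(319.3,254.4),(401.7,272.2)]; r=[(329,207),(413.2,225.2),(355.6,289.4)]
P=np.array([plane(t,*p,60)[:2] for p in w+r])
A=np.c_[2*P,np.ones(6)]; x=np.linalg.lstsq(A,(P**2).sum(1),rcond=None)[0]; c=x[:2]
print("shaker",c.round(1),"r",np.hypot(*(P-c).T).round(1),"ang deg",np.degrees(np.arctan2(*(P-c).T[::-1])).round(1), "mean w",P[:3].mean(0), "mean r",P[3:].mean(0))
hsv=cv2.cvtColor(t["bgr"],cv2.COLOR_BGR2HSV); m=cv2.inRange(hsv,(0,0,0),(180,110,60)); 
k=np.zeros_like(m); k[160:330,150:320]=255
n,l,st,ce=cv2.connectedComponentsWithStats(m&k)
for i in range(1,n):
    if st[i][4]>100:
        cn=cv2.findContours((l==i).astype('uint8'),0,2)[0][0]; (u,v),rad=cv2.minEnclosingCircle(cn)
        print("amber lid px",ce[i].round(1),st[i][4],"circ",u,v,rad,"xy",plane(t,*ce[i],62)[:2].round(1))
box=[(82,340),(257,381),(221,562),(45,520)]; B=np.array([plane(t,a/4+430,b/4+200,45)[:2] for a,b in box]); print("box",B.round(1),B.mean(0).round(1))
for nm,q in [("knob",(153,448)),("tip",(205,425)),("zero",(98,482)),("green",(165,388))]:
    print(nm,plane(t,q[0]/4+430,q[1]/4+200,{"knob":52,"tip":84}.get(nm,46))[:2].round(1))
T=np.array([plane(t,a/4+430,b/4+200,30)[:2] for a,b in [(36,82),(342,82),(350,272),(33,278)]]);print("tray",T.round(1),T.mean(0).round(1))
# side check of amber lids
hs=cv2.cvtColor(s["bgr"],cv2.COLOR_BGR2HSV); 
for nm,q in [("a",(222,306)),("b",(294,350)),("c",(223,386))]: print(nm,plane(s,*q,62)[:2].round(1))
E
python3 m.py
```

```text
shaker [581.8 -12.2] r [115.9 115.5 114.3 118.8 119.8 120.1] ang deg [ -10.3  109.  -130.7   48.8  -70.9  169.8] mean w [582.42744439 -11.61147749] mean r [581.4918332  -13.06102026]
amber lid px [251.4 238.5] 375 circ 251.75257873535156 238.36082458496094 11.265668869018555 xy [577.7 259.8]
amber lid px [202.9 286.2] 391 circ 203.07142639160156 286.5 11.475452423095703 xy [461.  368.5]
amber lid px [255.6 303.7] 392 circ 255.6999969482422 303.70001220703125 11.321764945983887 xy [423.6 242.5]
box [[ 481.5 -216.9]
 [ 460.  -320.3]
 [ 353.6 -297.4]
 [ 375.  -194.6]] [ 417.5 -257.3]
knob [ 418.5 -256.7]
tip [ 431.1 -279. ]
zero [ 398.  -225.6]
green [ 454.3 -265.6]
tray [[ 640.2 -192.7]
 [ 645.3 -379.6]
 [ 528.4 -381.7]
 [ 519.5 -190.6]] [ 583.4 -286.2]
a [578.9 257.1]
b [421.7 244.9]
c [459.5 368.6]
```

Positions from these views:
- Shaker centre about (582,-12), with pockets at 49.3°, -70.7° and 169.3°.
- Dial at (418,-257), pointer about -60°, zero mark about 123°.
- The amber jars are the three with black lids over amber glass. The crop confirms this.

Next is the dial.

```bash
python3 -c "
from h import *
togo([418,-257,150],-1.05)"
```

```text
t 0.35 shift [ 318.6 -251.8   83.4] turn [-0.    0.   13.01] yaw 0.313 op 1.002
```

>>> {"method": "play_rows", "body": {"increments": [{"dx": 20,"dy": -16,"dz": 5,"rz": 0.8},{"dx": 55,"dy": -44,"dz": 14,"rz": 1.8},{"dx": 90,"dy": -71,"dz": 24,"rz": 2.8},{"dx": 120,"dy": -95,"dz": 32,"rz": 3.9},{"dx": 150,"dy": -119,"dz": 40,"rz": 5},{"dx": 180,"dy": -142,"dz": 48,"rz": 6.1},{"dx": 205,"dy": -162,"dz": 54,"rz": 7},{"dx": 220,"dy": -174,"dz": 58,"rz": 7.6}], "fingers": 1}}

```text
invalid input
```

```bash
python3 -c "
from h import *
togo([418,-257,150],-1.05)"
```

```text
t 0.35 shift [ 318.6 -251.8   83.4] turn [-0.    0.   13.01] yaw 0.313 op 1.002
```

>>> {"method": "play_rows", "body": {"increments": [{"dx": 20,"dy": -16,"dz": 5,"rx": 0,"ry": 0,"rz": 0.8},{"dx": 55,"dy": -44,"dz": 14,"rx": 0,"ry": 0,"rz": 1.8},{"dx": 90,"dy": -71,"dz": 24,"rx": 0,"ry": 0,"rz": 2.8},{"dx": 120,"dy": -95,"dz": 32,"rx": 0,"ry": 0,"rz": 3.9},{"dx": 150,"dy": -119,"dz": 40,"rx": 0,"ry": 0,"rz": 5},{"dx": 180,"dy": -142,"dz": 48,"rx": 0,"ry": 0,"rz": 6.1},{"dx": 205,"dy": -162,"dz": 54,"rx": 0,"ry": 0,"rz": 7},{"dx": 220,"dy": -174,"dz": 58,"rx": 0,"ry": 0,"rz": 7.6}], "fingers": 1}}

```text
t: 1.02
eef_pos: [349.3, -358.7, 346.2]
tcp_rot: [-3.141, 0.001, -0.487]
ft_force: [0.0, 0.5, -0.6]
opening: 1.003
```

```bash
python3 -c "
from h import *
togo([418,-257,150],-1.05)"
```

```text
t 1.02 shift [  13.2 -122.    25. ] turn [-0.    0.01  5.38] yaw -0.487 op 1.003
```

>>> {"method": "play_rows", "body": {"increments": [{"dx": 2,"dy": -20,"dz": 4,"rx": 0,"ry": 0,"rz": 1},{"dx": 5,"dy": -50,"dz": 10,"rx": 0,"ry": 0,"rz": 2.1},{"dx": 8,"dy": -80,"dz": 17,"rx": 0,"ry": 0,"rz": 3.2},{"dx": 11,"dy": -105,"dz": 22,"rx": 0,"ry": 0,"rz": 4.3},{"dx": 13.2,"dy": -122,"dz": 25,"rx": 0,"ry": 0,"rz": 5.38},{"dx": 13.2,"dy": -122,"dz": 25,"rx": 0,"ry": 0,"rz": 5.38}]}}

```text
t: 1.52
eef_pos: [419.1, -254.9, 320.9]
tcp_rot: [-3.142, 0.002, -1.054]
ft_force: [-1.0, -0.5, 0.9]
opening: 1.004
```

```bash
python3 -c "
from h import *
c=cam('wrist','w1'); t=cam('top'); crop(t,400,250,540,370,5,'t1')
print(proj(c,[418,-257,84]),proj(c,[418,-257,46]))
togo([418,-257,77],-1.05)"
```

```text
[320.8189078  261.90876472] [320.29051934 245.9535821 ]
t 1.62 shift [ 0.1  0.2 73.1] turn [-0.    0.01  0.04] yaw -1.045 op 0.999
```

View pics/w1.png

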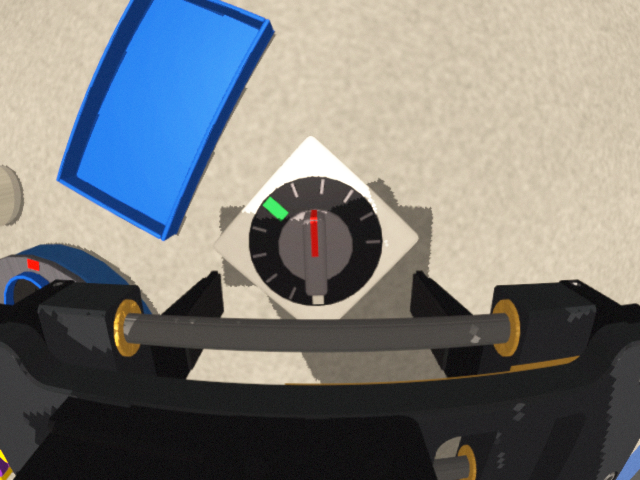

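```bash
python3 -c "
from h import *
c=cam('wrist')
hsv=cv2.cvtColor(c['bgr'],cv2.COLOR_BGR2HSV)
m=cv2.inRange(hsv,(0,0,0),(180,255,60)); k=np.zeros_like(m); k[150:303,235:400]=255; m&=k
n,l,s,ce=cv2.connectedComponentsWithStats(m); i=1+s[1:,4].argmax()
cn=np.vstack(cv2.findContours((l==i).astype('uint8'),0,2)[0]); e=cv2.fitEllipse(cn); print(s[i],e)
print(plane(c,*e[0],46).round(1))
print('zero',plane(c,318,299,46).round(1),'green',plane(c,276,208,46).round(1),'tip',plane(c,314,212,84).round(1), 'tail', plane(c,316,292,84).round(1))
g=blobs(c,(45,120,80),(80,255,255),20);print(g)
R=Ro.from_euler('xyz',env.state()['tcp_rot']).as_matrix();print(R[:,:2].round(2))
"
```

```text
[ 321  199   58  104 3176] ((347.38653564453125, 247.88389587402344), (60.295196533203125, 96.91999053955078), 9.174636840820312)
[ 399.7 -267.6   46. ]
zero [ 398.  -223.1   46. ] green [ 457.6 -267.2   46. ] tip [ 436.2 -283.7   84. ] tail [ 409.7 -240.5   84. ]
[((np.float64(273.0), np.float64(210.0)), [261, 198, 25, 25, 312])]
[[ 0.5  -0.87]
 [-0.87 -0.5 ]
 [-0.   -0.  ]]
```

```bash
python3 -c "
from h import *
c=cam('wrist','w2'); crop(c,210,130,430,310,3,'w2c')
print(plane(c,315.5,241.5,45).round(1), plane(c,315.5,243.5,52).round(1))
s=env.state(); o=s['eef_pos']; print(o, proj(c,[o[0],o[1],45]))
"
```

```text
[ 421.3 -260.6   45. ] [ 421.5 -260.9   52. ]
[ 417.70314342 -257.66062803  321.53466661] [317.8799656  247.39584566]
```

View pics/w2c.png

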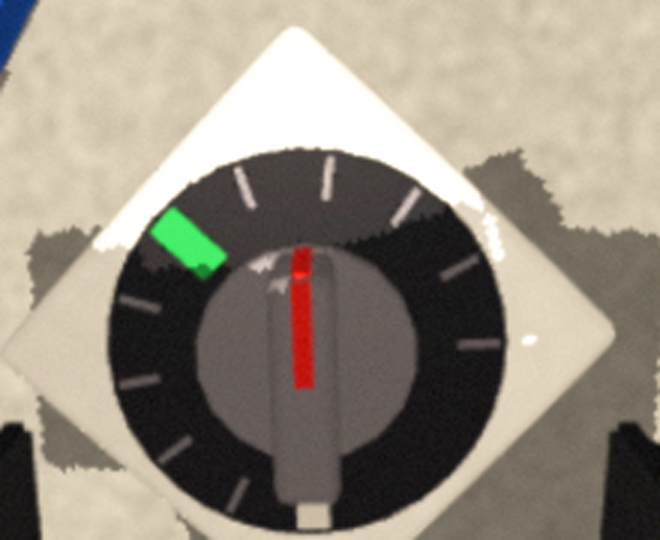

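```bash
python3 -c "
from h import *
c=cam('wrist')
p=plane(c,312.3,243.8,45);q=plane(c,312.3,247.3,53); r=plane(c,312.2,251,84)
print(p.round(1),q.round(1),r.round(1)); togo([*((p+q)[:2]/2),77],-1.05)
o=ray(c,0,0)[0];print(o)
"
```

```text
[ 422.3 -258.3   45. ] [ 422.  -257.9   53. ] [ 424.7 -263.3   84. ]
t 1.77 shift [ 2.6 -3.8 73.2] turn [-0.    0.01  0.01] yaw -1.049 op 0.999
[ 452.33843674 -317.02387143  301.22724614]
```

>>> {"method": "play_rows", "body": {"increments": [{"dx": 1,"dy": -1.5,"dz": 20,"rx": 0,"ry": 0,"rz": 0},{"dx": 2,"dy": -3,"dz": 45,"rx": 0,"ry": 0,"rz": 0},{"dx": 2,"dy": -3,"dz": 65,"rx": 0,"ry": 0,"rz": 0},{"dx": 2,"dy": -3,"dz": 73,"rx": 0,"ry": 0,"rz": 0},{"dx": 2,"dy": -3,"dz": 73,"rx": 0,"ry": 0,"rz": 0}]}}

```text
t: 2.18
eef_pos: [420.7, -258.6, 247.3]
tcp_rot: [3.141, 0.003, -1.049]
ft_force: [0.1, 0.1, -0.5]
opening: 1.003
```

>>> {"method": "play_rows", "body": {"increments": [{"dx": 0,"dy": 0,"dz": 0,"rx": 0,"ry": 0,"rz": 0},{"dx": 0,"dy": 0,"dz": 0,"rx": 0,"ry": 0,"rz": 0},{"dx": 0,"dy": 0,"dz": 0,"rx": 0,"ry": 0,"rz": 0},{"dx": 0,"dy": 0,"dz": 0,"rx": 0,"ry": 0,"rz": 0},{"dx": 0,"dy": 0,"dz": 0,"rx": 0,"ry": 0,"rz": 0},{"dx": 0,"dy": 0,"dz": 0,"rx": 0,"ry": 0,"rz": 0}], "fingers": 0}}

```text
t: 2.68
eef_pos: [420.7, -258.5, 247.7]
tcp_rot: [3.141, 0.003, -1.049]
ft_force: [-0.8, 0.4, -0.2]
opening: 0.634
```

```bash
python3 -c "
from h import *
c=cam('wrist','w3'); s=env.state(); print(s)
"
```

```text
{'t': 2.7333, 'joints': array([-6.84913378e-01,  5.44601780e-01,  2.02676921e+00,  9.22569480e-04,
        5.73036386e-01,  1.93373906e+00]), 'qvel': array([ 1.52849075e-03,  3.78594145e-03,  1.47752252e-03,  1.26040754e-04,
       -3.43316605e-05, -1.01180764e-04]), 'tau': array([-2.74802512e-02, -5.30313134e+01, -1.40390959e+01,  2.69522847e-03,
       -7.74794421e-02, -1.69694336e-03]), 'eef_pos': array([ 420.71302156, -258.50408265,  247.60581601]), 'tcp_rot': array([ 3.14105886e+00,  2.80835272e-03, -1.04863276e+00]), 'ft_force': array([-0.06662444,  0.1373289 , -0.122459  ]), 'moment': array([ 0.13729311,  0.04253809, -0.03712284]), 'opening': 0.5970272769114556}
```

View pics/w3.png

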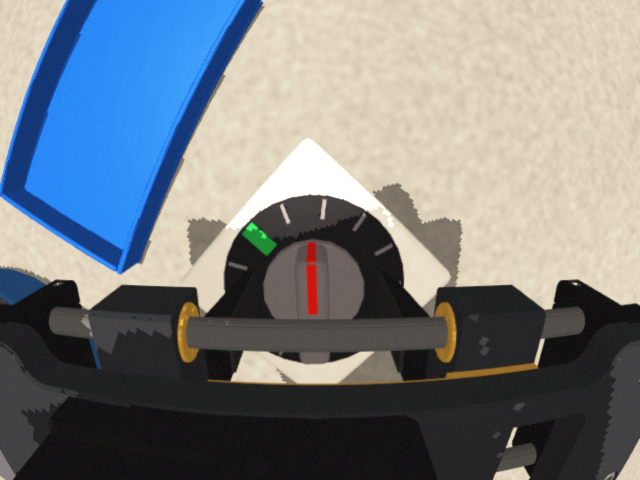

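>>> {"method": "play_rows", "body": {"increments": [{"dx": 0,"dy": 0,"dz": 0,"rx": 0,"ry": 0,"rz": 0},{"dx": 0,"dy": 0,"dz": 0,"rx": 0,"ry": 0,"rz": 0},{"dx": 0,"dy": 0,"dz": 0,"rx": 0,"ry": 0,"rz": 0},{"dx": 0,"dy": 0,"dz": 0,"rx": 0,"ry": 0,"rz": 0},{"dx": 0,"dy": 0,"dz": 0,"rx": 0,"ry": 0,"rz": 0},{"dx": 0,"dy": 0,"dz": 0,"rx": 0,"ry": 0,"rz": 0},{"dx": 0,"dy": 0,"dz": 0,"rx": 0,"ry": 0,"rz": 0},{"dx": 0,"dy": 0,"dz": 0,"rx": 0,"ry": 0,"rz": 0}]}}

```text
t: 3.4
eef_pos: [421.6, -258.1, 247.6]
tcp_rot: [-3.14, 0.002, -1.049]
ft_force: [12.0, 8.6, -2.3]
opening: 0.143
```

```bash
python3 -c "
from h import *
s=env.state(); print(s['ft_force'],s['moment'],s['opening'],s['tcp_rot'])
"
```

```text
[11.95147201  8.61527156 -2.3290691 ] [ 1.71466367 -2.08838305 -0.08469954] 0.14334305807828723 [-3.14006293e+00  1.54873330e-03 -1.04940084e+00]
```

>>> {"method": "play_rows", "body": {"increments": [{"dx": 0,"dy": -1,"dz": 0,"rx": 0,"ry": 0,"rz": -0.5},{"dx": 0,"dy": -1,"dz": 0,"rx": 0,"ry": 0,"rz": -1.5},{"dx": 0,"dy": -1,"dz": 0,"rx": 0,"ry": 0,"rz": -2.5},{"dx": 0,"dy": -1,"dz": 0,"rx": 0,"ry": 0,"rz": -3.5},{"dx": 0,"dy": -1,"dz": 0,"rx": 0,"ry": 0,"rz": -4.5},{"dx": 0,"dy": -1,"dz": 0,"rx": 0,"ry": 0,"rz": -5.5},{"dx": 0,"dy": -1,"dz": 0,"rx": 0,"ry": 0,"rz": -6.5},{"dx": 0,"dy": -1,"dz": 0,"rx": 0,"ry": 0,"rz": -7.5}]}}

```text
t: 4.07
eef_pos: [422.3, -257.6, 247.7]
tcp_rot: [-3.139, 0.001, -0.259]
ft_force: [-2.2, -0.8, 1.9]
opening: 0.146
```

```bash
python3 -c "
from h import *
s=env.state(); print(s['ft_force'],s['moment'],s['opening']);togo([422,-258,77],2.147)
"
```

```text
[-2.23481946 -0.77118231  1.92298122] [ 0.00362488  0.344676   -0.02468563] 0.14635826501299207
t 4.07 shift [-0.2  0.5 -0.6] turn [-2.000e-02 -2.000e-02 -2.298e+01] yaw -0.259 op 0.146
```

Turning well, and the force is now low. I'll keep going.

>>> {"method": "play_rows", "body": {"increments": [{"dx": 0,"dy": 0,"dz": 0,"rx": 0,"ry": 0,"rz": -1},{"dx": 0,"dy": 0,"dz": 0,"rx": 0,"ry": 0,"rz": -2},{"dx": 0,"dy": 0,"dz": 0,"rx": 0,"ry": 0,"rz": -3},{"dx": 0,"dy": 0,"dz": 0,"rx": 0,"ry": 0,"rz": -4},{"dx": 0,"dy": 0,"dz": 0,"rx": 0,"ry": 0,"rz": -5},{"dx": 0,"dy": 0,"dz": 0,"rx": 0,"ry": 0,"rz": -6},{"dx": 0,"dy": 0,"dz": 0,"rx": 0,"ry": 0,"rz": -7},{"dx": 0,"dy": 0,"dz": 0,"rx": 0,"ry": 0,"rz": -8}]}}

```text
t: 4.73
eef_pos: [422.2, -257.2, 247.6]
tcp_rot: [-3.139, -0.001, 0.584]
ft_force: [0.6, 3.3, 2.3]
opening: 0.145
```

>>> {"method": "play_rows", "body": {"increments": [{"dx": 0,"dy": 0,"dz": 0,"rx": 0,"ry": 0,"rz": -1},{"dx": 0,"dy": 0,"dz": 0,"rx": 0,"ry": 0,"rz": -2},{"dx": 0,"dy": 0,"dz": 0,"rx": 0,"ry": 0,"rz": -3},{"dx": 0,"dy": 0,"dz": 0,"rx": 0,"ry": 0,"rz": -4},{"dx": 0,"dy": 0,"dz": 0,"rx": 0,"ry": 0,"rz": -5},{"dx": 0,"dy": 0,"dz": 0,"rx": 0,"ry": 0,"rz": -6},{"dx": 0,"dy": 0,"dz": 0,"rx": 0,"ry": 0,"rz": -7},{"dx": 0,"dy": 0,"dz": 0,"rx": 0,"ry": 0,"rz": -8}]}}

```text
t: 5.4
eef_pos: [422.0, -257.0, 247.7]
tcp_rot: [-3.14, -0.004, 1.427]
ft_force: [-2.6, 1.9, 2.5]
opening: 0.147
```

```bash
python3 -c "
from h import *
c=cam('wrist','w4')
s=env.state(); print(s['ft_force'],s['moment'],s['opening'],s['joints'][5]);togo([422,-258,77],2.147)
"
```

```text
[-1.76530811  1.72499359  1.68171045] [0.18625651 0.32601597 0.07298177] 0.15062778494526008 -0.547939891512075
t 5.45 shift [-1.   0.2 -0.6] turn [-0.   -0.04 -6.81] yaw 1.434 op 0.151
```

View pics/w4.png

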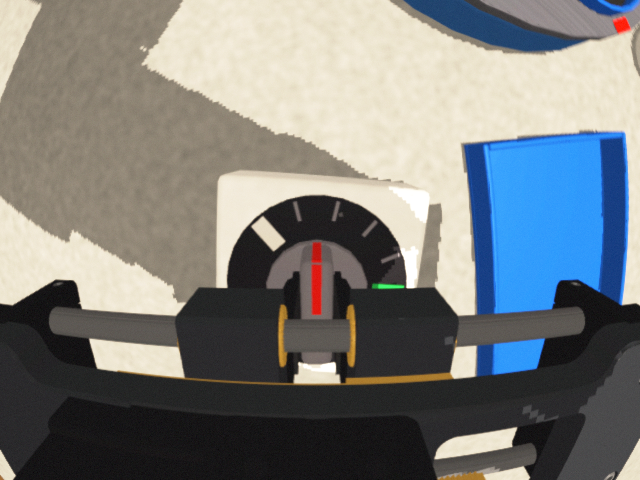

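>>> {"method": "play_rows", "body": {"increments": [{"dx": 0,"dy": 0,"dz": 0,"rx": 0,"ry": 0,"rz": -1},{"dx": 0,"dy": 0,"dz": 0,"rx": 0,"ry": 0,"rz": -2},{"dx": 0,"dy": 0,"dz": 0,"rx": 0,"ry": 0,"rz": -3},{"dx": 0,"dy": 0,"dz": 0,"rx": 0,"ry": 0,"rz": -4},{"dx": 0,"dy": 0,"dz": 0,"rx": 0,"ry": 0,"rz": -5},{"dx": 0,"dy": 0,"dz": 0,"rx": 0,"ry": 0,"rz": -6},{"dx": 0,"dy": 0,"dz": 0,"rx": 0,"ry": 0,"rz": -6.5},{"dx": 0,"dy": 0,"dz": 0,"rx": 0,"ry": 0,"rz": -6.8}]}}

```text
t: 6.12
eef_pos: [421.7, -257.1, 247.6]
tcp_rot: [3.141, -0.005, 2.147]
ft_force: [-4.0, -1.4, 3.5]
opening: 0.14
```

```bash
python3 -c "
from h import *
c=cam('wrist','w5');crop(c,200,150,440,400,3,'w5c')
s=env.state(); print(s['ft_force'],s['moment'],s['opening'],s['joints'][5]);togo([422,-258,77],2.147)
"
```

```text
[-4.70241027 -1.53445589  2.79359364] [-0.43170254  0.72829048 -0.51518624] 0.14688534618551516 -1.2610485173853978
t 6.17 shift [-0.9 -0.2 -0.6] turn [ 0.01 -0.04  0.  ] yaw 2.147 op 0.147
```

View pics/w5c.png

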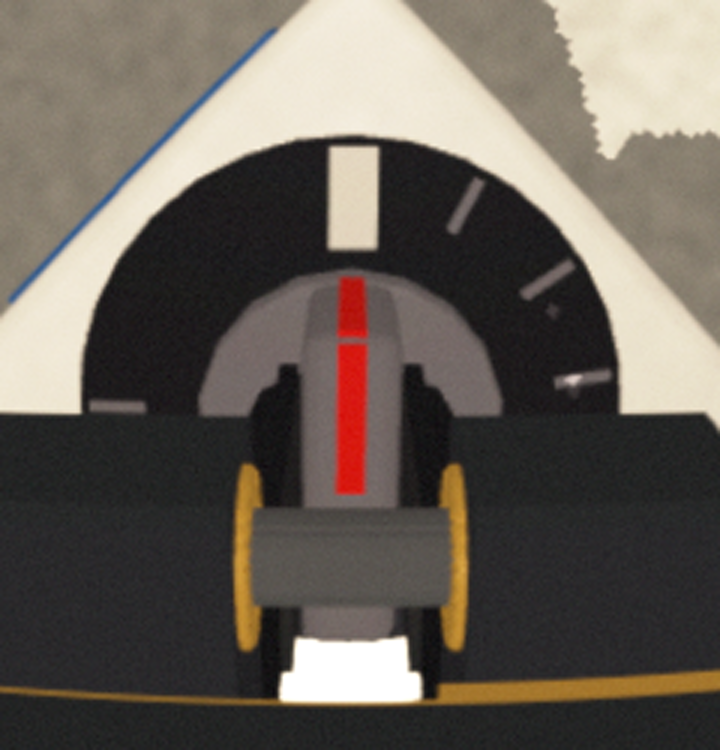

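>>> {"method": "play_rows", "body": {"increments": [{"dx": 0,"dy": 0,"dz": 0,"rx": 0,"ry": 0,"rz": 0},{"dx": 0,"dy": 0,"dz": 0,"rx": 0,"ry": 0,"rz": 0},{"dx": 0,"dy": 0,"dz": 0,"rx": 0,"ry": 0,"rz": 0},{"dx": 0,"dy": 0,"dz": 0,"rx": 0,"ry": 0,"rz": 0},{"dx": 0,"dy": 0,"dz": -20,"rx": 0,"ry": 0,"rz": 0},{"dx": 0,"dy": 0,"dz": -60,"rx": 0,"ry": 0,"rz": 0},{"dx": 0,"dy": 0,"dz": -100,"rx": 0,"ry": 0,"rz": 0},{"dx": 0,"dy": 0,"dz": -140,"rx": 0,"ry": 0,"rz": 0}], "fingers": 1}}

```text
t: 6.83
eef_pos: [421.8, -257.5, 389.3]
tcp_rot: [3.141, -0.005, 2.146]
ft_force: [0.5, -0.8, 0.1]
opening: 0.65
```

```bash
python3 -c "
from h import *
togo([582,-12,230],-0.187)
"
```

```text
t 6.83 shift [118.8 268.  -11.3] turn [-0.06 -0.03 22.28] yaw 2.146 op 0.65
```

>>> {"method": "play_rows", "body": {"increments": [{"dx": 12,"dy": 27,"dz": -2,"rx": 0,"ry": 0,"rz": 0.8},{"dx": 26,"dy": 58,"dz": -3,"rx": 0,"ry": 0,"rz": 1.9},{"dx": 41,"dy": 92,"dz": -4,"rx": 0,"ry": 0,"rz": 3},{"dx": 56,"dy": 126,"dz": -5,"rx": 0,"ry": 0,"rz": 4.1},{"dx": 71,"dy": 160,"dz": -7,"rx": 0,"ry": 0,"rz": 5.2},{"dx": 86,"dy": 194,"dz": -9,"rx": 0,"ry": 0,"rz": 6.3},{"dx": 100,"dy": 226,"dz": -10,"rx": 0,"ry": 0,"rz": 7.4},{"dx": 112,"dy": 252,"dz": -11,"rx": 0,"ry": 0,"rz": 8.5}]}}

```text
t: 7.5
eef_pos: [573.3, -24.0, 401.1]
tcp_rot: [-3.138, -0.004, 1.251]
ft_force: [1.2, -0.4, -0.3]
opening: 1.001
```

>>> {"method": "play_rows", "body": {"increments": [{"dx": 0,"dy": 0,"dz": 0,"rx": 0,"ry": 0,"rz": 1.1},{"dx": 0,"dy": 0,"dz": 0,"rx": 0,"ry": 0,"rz": 2.2},{"dx": 0,"dy": 0,"dz": 0,"rx": 0,"ry": 0,"rz": 3.3},{"dx": 0,"dy": 0,"dz": 0,"rx": 0,"ry": 0,"rz": 4.4},{"dx": 0,"dy": 0,"dz": 0,"rx": 0,"ry": 0,"rz": 5.5},{"dx": 0,"dy": 0,"dz": 0,"rx": 0,"ry": 0,"rz": 6.6},{"dx": 0,"dy": 0,"dz": 0,"rx": 0,"ry": 0,"rz": 7.7},{"dx": 0,"dy": 0,"dz": 0,"rx": 0,"ry": 0,"rz": 8.5}]}}

```text
t: 8.17
eef_pos: [573.3, -23.9, 401.0]
tcp_rot: [-3.136, 0.0, 0.354]
ft_force: [0.2, 0.7, -0.3]
opening: 1.0
```

```bash
python3 -c "
from h import *
togo([582,-12,230],-0.187)
"
```

```text
t 8.17 shift [12.3 -8.1 -0.3] turn [-0.05  0.02  5.16] yaw 0.354 op 1.0
```

>>> {"method": "play_rows", "body": {"increments": [{"dx": 4,"dy": -2,"dz": 0,"rx": 0,"ry": 0,"rz": 1.1},{"dx": 8,"dy": -5,"dz": 0,"rx": 0,"ry": 0,"rz": 2.2},{"dx": 11,"dy": -7,"dz": 0,"rx": 0,"ry": 0,"rz": 3.3},{"dx": 12.3,"dy": -8.1,"dz": 0,"rx": 0,"ry": 0,"rz": 4.4},{"dx": 12.3,"dy": -8.1,"dz": 0,"rx": -0.05,"ry": 0,"rz": 5.16},{"dx": 12.3,"dy": -8.1,"dz": 0,"rx": -0.05,"ry": 0,"rz": 5.16}]}}

```text
t: 8.67
eef_pos: [582.1, -11.8, 400.8]
tcp_rot: [3.141, 0.002, -0.191]
ft_force: [-0.3, -0.3, 0.4]
opening: 0.999
```

```bash
python3 -c "
from h import *
c=cam('wrist','w6');crop(c,160,100,480,340,2.5,'w6c')
print(env.state()['eef_pos'],proj(c,[582,-12,164]),proj(c,[582,-12,60]))
for a in (49.3,-70.7,169.3):
  print(proj(c,[582+117*np.cos(np.radians(a)),-12+117*np.sin(np.radians(a)),60]))
"
```

```text
[582.0086563  -11.86486395 400.92331941] [317.27447874 264.81664732] [316.99260996 228.93045885]
[202.12028283 165.21848727]
[431.37121668 164.44852442]
[317.35284334 345.5473069 ]
```

View pics/w6.png

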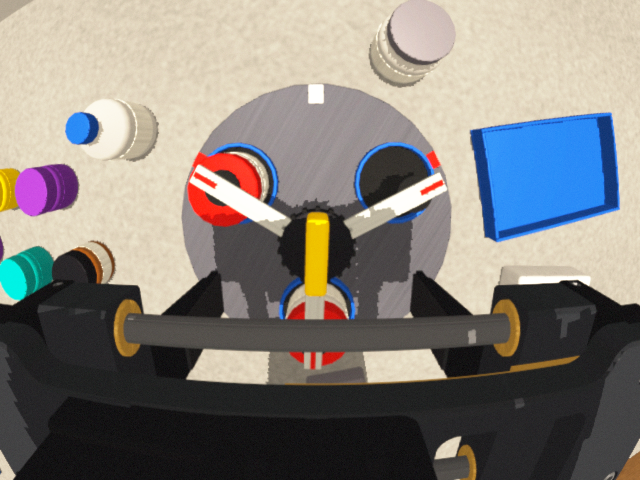

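View pics/w6c.png

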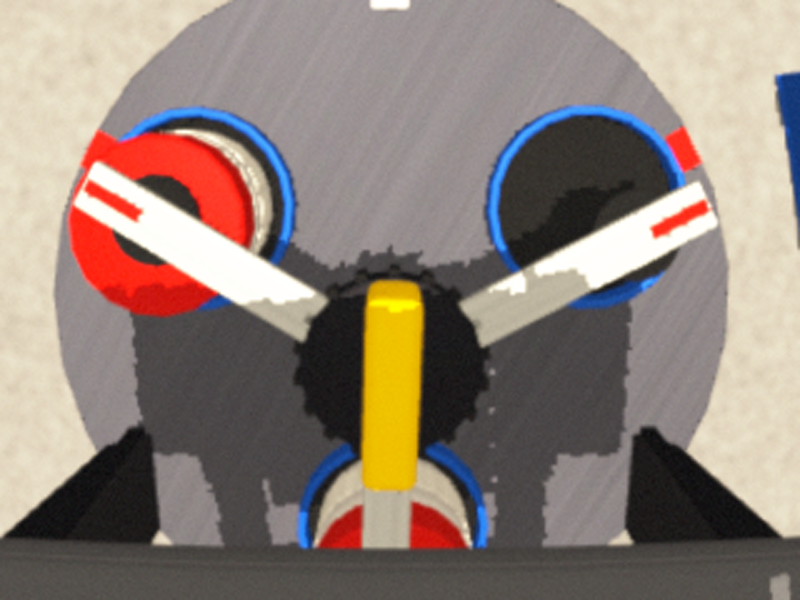

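```bash
python3 -c "
from h import *
c=cam('wrist')
hsv=cv2.cvtColor(c['bgr'],cv2.COLOR_BGR2HSV)
print('w',blobs(c,(0,0,200),(180,40,255),30,(295,75,335,110)))
print('r',blobs(c,(0,170,120),(8,255,255),15,(180,140,215,185)),blobs(c,(0,170,120),(8,255,255),15,(425,140,445,175)))
for q in [(316,94),(200,158.5),(433.2,159)]: print(plane(c,*q,60).round(1))
P=np.array([plane(c,*q,60)[:2] for q in [(316,94),(200,158.5),(433.2,159)]]);r=117
A=np.c_[2*P,np.ones(3)]; x=np.linalg.lstsq(A,(P**2).sum(1),rcond=None)[0];print(x[:2],np.hypot(*(P-x[:2]).T), np.degrees(np.arctan2(*(P-x[:2]).T[::-1])))
# tray corners rim z30
T=[plane(c,*q,30)[:2].round(1) for q in [(471,130),(612,114),(619,208),(487,240)]];print(T)
"
```

```text
w [((np.float64(316.2), np.float64(87.8)), [295, 75, 40, 29, 507])]
r [((np.float64(205.0), np.float64(160.7)), [193, 152, 22, 19, 238]), ((np.float64(204.2), np.float64(178.5)), [194, 172, 21, 13, 94])] [((np.float64(433.5), np.float64(159.8)), [427, 152, 13, 17, 113])]
[697.9 -32.8  60. ]
[664.1  77.8  60. ]
[ 625.8 -124.6   60. ]
[574.36545428 -10.06616393] [125.57697893 125.57697893 125.57697893] [-10.43135944  44.39162172 -65.84156562]
[array([ 646.9, -178.6]), array([ 652.2, -379.8]), array([ 537. , -382.6]), array([ 532.3, -183.6])]
```

>>> {"method": "play_rows", "body": {"increments": [{"dx": 3,"dy": 0,"dz": 20,"rx": 0,"ry": 0,"rz": 0},{"dx": 3,"dy": 0,"dz": 45,"rx": 0,"ry": 0,"rz": 0},{"dx": 3,"dy": 0,"dz": 65,"rx": 0,"ry": 0,"rz": 0},{"dx": 3,"dy": 0,"dz": 71,"rx": 0,"ry": 0,"rz": 0},{"dx": 3,"dy": 0,"dz": 71,"rx": 0,"ry": 0,"rz": 0},{"dx": 3,"dy": 0,"dz": 71,"rx": 0,"ry": 0,"rz": 0},{"dx": 3,"dy": 0,"dz": 71,"rx": 0,"ry": 0,"rz": 0},{"dx": 3,"dy": 0,"dz": 71,"rx": 0,"ry": 0,"rz": 0}], "fingers": 0}}

```text
t: 9.43
eef_pos: [585.0, -12.5, 331.2]
tcp_rot: [3.141, 0.0, -0.183]
ft_force: [0.4, 0.4, 0.2]
opening: 0.496
```

>>> {"method": "play_rows", "body": {"increments": [{"dx": 0,"dy": 0,"dz": 0,"rx": 0,"ry": 0,"rz": 0},{"dx": 0,"dy": 0,"dz": 0,"rx": 0,"ry": 0,"rz": 0},{"dx": 0,"dy": 0,"dz": 0,"rx": 0,"ry": 0,"rz": 0},{"dx": 0,"dy": 0,"dz": 0,"rx": 0,"ry": 0,"rz": 0},{"dx": 0,"dy": 0,"dz": 0,"rx": 0,"ry": 0,"rz": 0},{"dx": 0,"dy": 0,"dz": 0,"rx": 0,"ry": 0,"rz": 0},{"dx": 0,"dy": 0,"dz": 0,"rx": 0,"ry": 0,"rz": 0},{"dx": 0,"dy": 0,"dz": 0,"rx": 0,"ry": 0,"rz": 0}]}}

```text
t: 10.1
eef_pos: [585.0, -12.4, 331.3]
tcp_rot: [3.142, -0.0, -0.183]
ft_force: [-1.3, 2.0, 2.1]
opening: 0.146
```

```bash
python3 -c "
from h import *
s=env.state(); print(s['eef_pos'],s['ft_force'],s['moment'],s['opening'],s['joints'][5],s['tcp_rot'])
"
```

```text
[584.9663256  -12.35031754 331.27888786] [-1.3196303   2.03508652  2.09417444] [ 0.48285681  0.10442886 -0.03461609] 0.14588799015934195 1.6202059730606844 [ 3.14156496e+00 -8.47817915e-05 -1.83359322e-01]
```

>>> {"method": "play_rows", "body": {"increments": [{"dx": 0,"dy": 0,"dz": 0,"rx": 0,"ry": 0,"rz": -0.6},{"dx": 0,"dy": 0,"dz": 0,"rx": 0,"ry": 0,"rz": -1.4},{"dx": 0,"dy": 0,"dz": 0,"rx": 0,"ry": 0,"rz": -2.2},{"dx": 0,"dy": 0,"dz": 0,"rx": 0,"ry": 0,"rz": -3},{"dx": 0,"dy": 0,"dz": 0,"rx": 0,"ry": 0,"rz": -3.8},{"dx": 0,"dy": 0,"dz": 0,"rx": 0,"ry": 0,"rz": -4.5},{"dx": 0,"dy": 0,"dz": 0,"rx": 0,"ry": 0,"rz": -5},{"dx": 0,"dy": 0,"dz": 0,"rx": 0,"ry": 0,"rz": -5}]}}

```text
t: 10.77
eef_pos: [585.0, -12.2, 331.3]
tcp_rot: [-3.141, -0.0, 0.343]
ft_force: [0.3, 2.1, 1.7]
opening: 0.15
```

```bash
python3 -c "
from h import *
c=cam('wrist','w7')
s=env.state(); print(s['ft_force'],s['moment'],s['opening']);togo([585.5,-12,160],0.864)
"
```

```text
[-0.93465464  3.76176839  1.47193445] [0.5002954  0.07782384 0.08280603] 0.14372480716168354
t 10.82 shift [ 0.6 -0.  -0. ] turn [-0.   -0.   -5.01] yaw 0.339 op 0.144
```

View pics/w7.png

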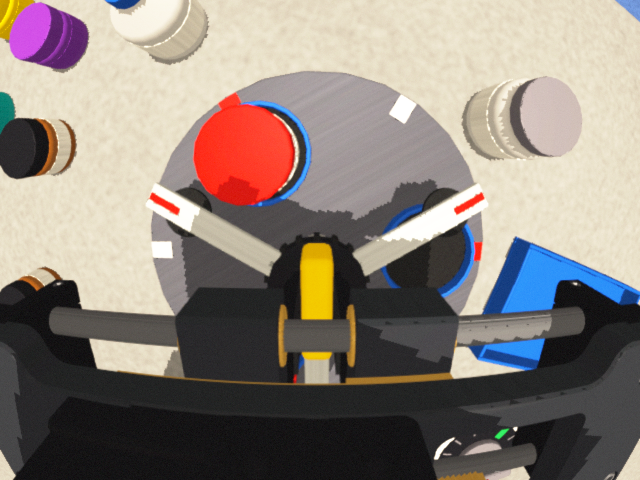

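>>> {"method": "play_rows", "body": {"increments": [{"dx": 0.3,"dy": 0,"dz": 0,"rx": 0,"ry": 0,"rz": -0.6},{"dx": 0.3,"dy": 0,"dz": 0,"rx": 0,"ry": 0,"rz": -1.4},{"dx": 0.3,"dy": 0,"dz": 0,"rx": 0,"ry": 0,"rz": -2.2},{"dx": 0.3,"dy": 0,"dz": 0,"rx": 0,"ry": 0,"rz": -3},{"dx": 0.3,"dy": 0,"dz": 0,"rx": 0,"ry": 0,"rz": -3.8},{"dx": 0.3,"dy": 0,"dz": 0,"rx": 0,"ry": 0,"rz": -4.5},{"dx": 0.3,"dy": 0,"dz": 0,"rx": 0,"ry": 0,"rz": -5},{"dx": 0.3,"dy": 0,"dz": 0,"rx": 0,"ry": 0,"rz": -5}]}}

```text
t: 11.48
eef_pos: [585.1, -12.1, 331.3]
tcp_rot: [-3.141, 0.0, 0.863]
ft_force: [-2.2, 1.7, 2.7]
opening: 0.143
```

```bash
python3 -c "
from h import *
c=cam('wrist','w8')
s=env.state(); print(s['ft_force'],s['moment'],s['opening']);togo([585.5,-12,160],0.864)
"
```

```text
[-3.08542699  2.74849057  2.31265167] [0.39863948 0.49559409 0.07822568] 0.1469409184869707
t 11.53 shift [ 0.3  0.3 -0. ] turn [-0.01  0.   -0.03] yaw 0.861 op 0.147
```

View pics/w8.png

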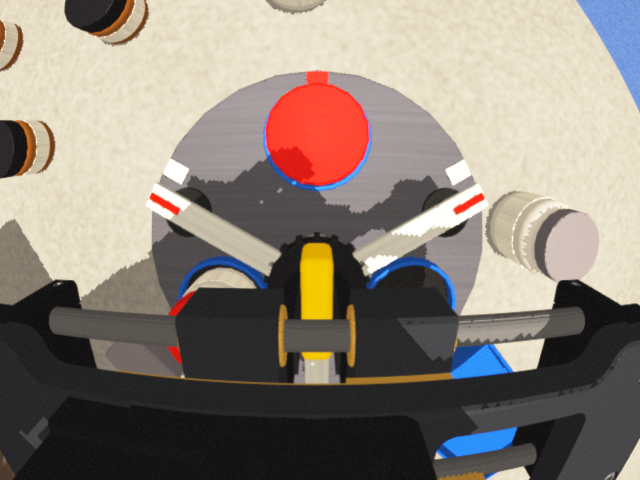

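>>> {"method": "play_rows", "body": {"increments": [{"dx": 0,"dy": 0,"dz": 0,"rx": 0,"ry": 0,"rz": 0},{"dx": 0,"dy": 0,"dz": 0,"rx": 0,"ry": 0,"rz": 0},{"dx": 0,"dy": 0,"dz": 0,"rx": 0,"ry": 0,"rz": 0},{"dx": 0,"dy": 0,"dz": 0,"rx": 0,"ry": 0,"rz": 0},{"dx": 0,"dy": 0,"dz": -15,"rx": 0,"ry": 0,"rz": 0},{"dx": 0,"dy": 0,"dz": -50,"rx": 0,"ry": 0,"rz": 0},{"dx": 0,"dy": 0,"dz": -70,"rx": 0,"ry": 0,"rz": 0},{"dx": 0,"dy": 0,"dz": -70,"rx": 0,"ry": 0,"rz": 0}], "fingers": 1}}

```text
t: 12.2
eef_pos: [585.5, -12.2, 405.4]
tcp_rot: [3.137, -0.003, 0.86]
ft_force: [-1.0, 0.1, 0.7]
opening: 0.648
```

```bash
python3 -c "
from h import *
c=cam('wrist','w9')
for z,b in [(122,blobs(c,(0,150,60),(8,255,255),300))]:
  for q in b: print(q, plane(c,q[1][0]+q[1][2]/2,q[1][1]+q[1][3]/2,z).round(1))
for nm,g in [('p0',[635.7,47.3,103]),]: togo(g,0.864)
"
```

```text
((np.float64(313.7), np.float64(140.7)), [277, 105, 74, 73, 4170]) [635.4  46.1 122. ]
((np.float64(225.2), np.float64(281.8)), [196, 258, 68, 56, 1954]) [516.4   7.1 122. ]
t 12.25 shift [ 77.8  -0.8 129. ] turn [ 0.03 -0.02 -0.04] yaw 0.86 op 0.69
```

View pics/w9.png

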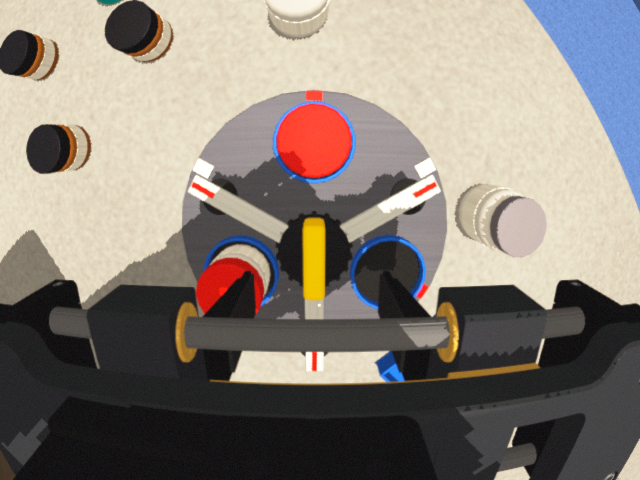

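>>> {"method": "play_rows", "body": {"increments": [{"dx": 20,"dy": 0,"dz": 0,"rx": 0,"ry": 0,"rz": 0},{"dx": 55,"dy": -0.5,"dz": 0,"rx": 0,"ry": 0,"rz": 0},{"dx": 77,"dy": -0.8,"dz": 5,"rx": 0,"ry": 0,"rz": 0},{"dx": 78,"dy": -0.5,"dz": 25,"rx": 0,"ry": 0,"rz": 0},{"dx": 78,"dy": -0.5,"dz": 60,"rx": 0,"ry": 0,"rz": 0},{"dx": 78,"dy": -0.5,"dz": 95,"rx": 0,"ry": 0,"rz": 0},{"dx": 78,"dy": -0.5,"dz": 122,"rx": 0,"ry": 0,"rz": 0},{"dx": 78,"dy": -0.5,"dz": 129,"rx": 0,"ry": 0,"rz": 0}]}}

```text
t: 12.92
eef_pos: [635.0, 47.3, 268.8]
tcp_rot: [-3.138, 0.003, 0.86]
ft_force: [-0.0, -0.4, 0.4]
opening: 0.997
```

>>> {"method": "play_rows", "body": {"increments": [{"dx": 0,"dy": 0,"dz": 0,"rx": 0,"ry": 0,"rz": 0},{"dx": 0,"dy": 0,"dz": 0,"rx": 0,"ry": 0,"rz": 0},{"dx": 0,"dy": 0,"dz": 0,"rx": 0,"ry": 0,"rz": 0},{"dx": 0,"dy": 0,"dz": 0,"rx": 0,"ry": 0,"rz": 0},{"dx": 0,"dy": 0,"dz": 0,"rx": 0,"ry": 0,"rz": 0},{"dx": 0,"dy": 0,"dz": 0,"rx": 0,"ry": 0,"rz": 0},{"dx": 0,"dy": 0,"dz": 0,"rx": 0,"ry": 0,"rz": 0},{"dx": 0,"dy": 0,"dz": 0,"rx": 0,"ry": 0,"rz": 0}], "fingers": 0}}

```text
t: 13.58
eef_pos: [635.1, 47.2, 269.6]
tcp_rot: [-3.139, 0.002, 0.86]
ft_force: [-1.6, -0.3, 5.4]
opening: 0.565
```

```bash
python3 -c "
from h import *
s=env.state(); print(s['eef_pos'],s['ft_force'],s['opening'])
"
```

```text
[635.11592638  47.24676308 269.56699461] [-1.56036989 -0.32005663  5.38262682] 0.5645202198515477
```

>>> {"method": "play_rows", "body": {"increments": [{"dx": 0,"dy": 0,"dz": 0,"rx": 0,"ry": 0,"rz": 0},{"dx": 0,"dy": 0,"dz": -8,"rx": 0,"ry": 0,"rz": 0},{"dx": 0,"dy": 0,"dz": -25,"rx": 0,"ry": 0,"rz": 0},{"dx": 0,"dy": 0,"dz": -50,"rx": 0,"ry": 0,"rz": 0},{"dx": 0,"dy": 0,"dz": -75,"rx": 0,"ry": 0,"rz": 0},{"dx": 0,"dy": 0,"dz": -100,"rx": 0,"ry": 0,"rz": 0},{"dx": 0,"dy": 0,"dz": -115,"rx": 0,"ry": 0,"rz": 0},{"dx": 0,"dy": 0,"dz": -115,"rx": 0,"ry": 0,"rz": 0}]}}

```text
t: 14.25
eef_pos: [635.6, 47.4, 388.3]
tcp_rot: [3.14, -0.001, 0.86]
ft_force: [0.9, 0.3, -1.6]
opening: 0.564
```

```bash
python3 -c "
from h import *
s=env.state(); print(s['ft_force'],s['opening'])
togo([587,-240,213],1.571)
"
```

```text
[ 0.87292519  0.26724655 -1.60734667] 0.564084170400389
t 14.25 shift [-249.4  150.7    4. ] turn [ 0.02 -0.   -6.79] yaw 0.86 op 0.564
```

>>> {"method": "play_rows", "body": {"increments": [{"dx": -18,"dy": 11,"dz": 0,"rx": 0,"ry": 0,"rz": -0.5},{"dx": -48,"dy": 29,"dz": 0,"rx": 0,"ry": 0,"rz": -1.4},{"dx": -80,"dy": 48,"dz": 0,"rx": 0,"ry": 0,"rz": -2.3},{"dx": -114,"dy": 69,"dz": 0,"rx": 0,"ry": 0,"rz": -3.2},{"dx": -148,"dy": 90,"dz": 0,"rx": 0,"ry": 0,"rz": -4.1},{"dx": -182,"dy": 110,"dz": 0,"rx": 0,"ry": 0,"rz": -5},{"dx": -212,"dy": 128,"dz": 0,"rx": 0,"ry": 0,"rz": -5.9},{"dx": -235,"dy": 142,"dz": 0,"rx": 0,"ry": 0,"rz": -6.8}]}}

```text
t: 14.92
eef_pos: [588.9, -226.0, 387.1]
tcp_rot: [3.141, -0.0, 1.575]
ft_force: [0.7, -0.8, -1.9]
opening: 0.562
```

```bash
python3 -c "
from h import *
c=cam('wrist','w10'); t=cam('top','t10'); 
s=env.state(); print(s['ft_force'],s['opening'])
togo([587,-329,213],1.571)
"
```

```text
[ 0.46324097 -0.20485416 -2.52705499] 0.5657039348460955
t 15.02 shift [-102.    -1.9    2.7] turn [0.   0.   0.01] yaw 1.572 op 0.566
```

View pics/w10.png

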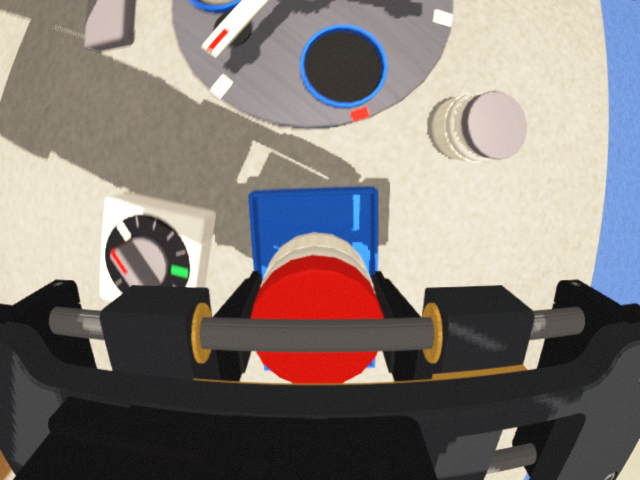

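View pics/t10.png

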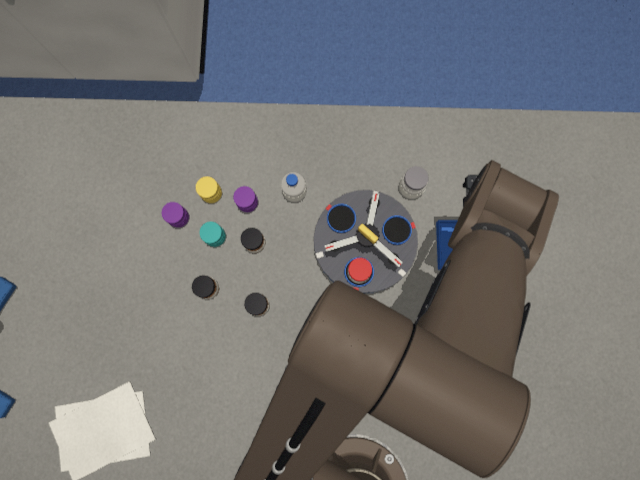

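```bash
python3 -c "
from h import *
c=cam('wrist'); crop(c,90,180,400,310,2.5,'w10c')
"
```

```text
(no output)
```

View pics/w10c.png

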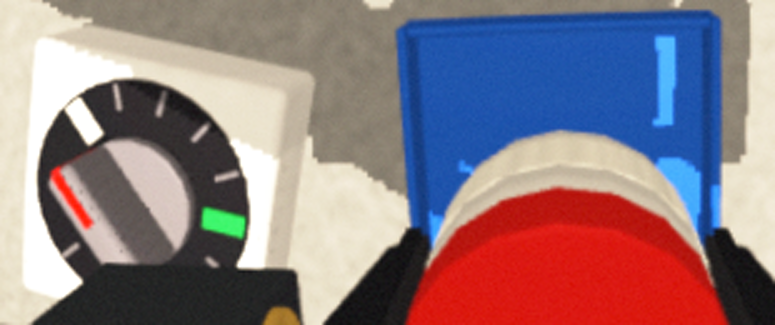

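```bash
python3 -c "
from h import *
c=cam('wrist')
for q in [(250.3,188),(378.3,185.5)]: print(plane(c,*q,30).round(1))
togo([587,-329,213],1.571)
"
```

```text
[ 529.4 -189.3   30. ]
[ 646.6 -187.3   30. ]
t 15.12 shift [-105.2   -2.3    2.8] turn [ 0.   -0.01 -0.02] yaw 1.569 op 0.563
```

>>> {"method": "play_rows", "body": {"increments": [{"dx": -18,"dy": 0,"dz": 0,"rx": 0,"ry": 0,"rz": 0},{"dx": -50,"dy": -1,"dz": 5,"rx": 0,"ry": 0,"rz": 0},{"dx": -80,"dy": -2,"dz": 20,"rx": 0,"ry": 0,"rz": 0},{"dx": -100,"dy": -2,"dz": 45,"rx": 0,"ry": 0,"rz": 0},{"dx": -104,"dy": -2,"dz": 75,"rx": 0,"ry": 0,"rz": 0},{"dx": -104.5,"dy": -2,"dz": 110,"rx": 0,"ry": 0,"rz": 0},{"dx": -104.5,"dy": -2,"dz": 140,"rx": 0,"ry": 0,"rz": 0},{"dx": -104.5,"dy": -2,"dz": 155,"rx": 0,"ry": 0,"rz": 0}]}}

```text
t: 15.78
eef_pos: [587.1, -326.3, 227.7]
tcp_rot: [-3.137, -0.004, 1.568]
ft_force: [-0.5, -0.2, -2.4]
opening: 0.561
```

```bash
python3 -c "
from h import *
s=env.state(); print(s['ft_force'],s['opening'],s['eef_pos'])
togo([587.5,-328.5,44.3],1.571)
"
```

```text
[-0.50049874 -0.16778485 -2.41873283] 0.5611304495923752 [ 587.11992165 -326.27114477  227.74083435]
t 15.78 shift [-2.3  0.4 12.1] turn [-0.04 -0.04 -0.02] yaw 1.568 op 0.561
```

>>> {"method": "play_rows", "body": {"increments": [{"dx": -1,"dy": 0,"dz": 4,"rx": 0,"ry": 0,"rz": 0},{"dx": -1,"dy": 0,"dz": 8,"rx": 0,"ry": 0,"rz": 0},{"dx": -1,"dy": 0,"dz": 11,"rx": 0,"ry": 0,"rz": 0},{"dx": -1,"dy": 0,"dz": 13,"rx": 0,"ry": 0,"rz": 0},{"dx": -1,"dy": 0,"dz": 13,"rx": 0,"ry": 0,"rz": 0}]}}

```text
t: 16.2
eef_pos: [587.3, -327.0, 215.5]
tcp_rot: [-3.139, -0.003, 1.569]
ft_force: [-0.8, 0.4, -1.0]
opening: 0.567
```

```bash
python3 -c "
from h import *
s=env.state(); print(s['ft_force'],s['opening'],s['eef_pos'])
"
```

```text
[-0.81499482  0.44732145 -1.00335138] 0.5668962583952781 [ 587.33514429 -327.01500973  215.5186291 ]
```

>>> {"method": "play_rows", "body": {"increments": [{"dx": 0,"dy": 0,"dz": 1,"rx": 0,"ry": 0,"rz": 0},{"dx": 0,"dy": 0,"dz": 1.5,"rx": 0,"ry": 0,"rz": 0},{"dx": 0,"dy": 0,"dz": 1.5,"rx": 0,"ry": 0,"rz": 0}]}}

```text
t: 16.45
eef_pos: [587.4, -327.0, 214.6]
tcp_rot: [-3.139, -0.003, 1.569]
ft_force: [1.2, 0.4, -2.7]
opening: 0.566
```

>>> {"method": "play_rows", "body": {"increments": [{"dx": 0,"dy": 0,"dz": 0,"rx": 0,"ry": 0,"rz": 0},{"dx": 0,"dy": 0,"dz": 0,"rx": 0,"ry": 0,"rz": 0},{"dx": 0,"dy": 0,"dz": 0,"rx": 0,"ry": 0,"rz": 0},{"dx": 0,"dy": 0,"dz": 0,"rx": 0,"ry": 0,"rz": 0},{"dx": 0,"dy": 0,"dz": 0,"rx": 0,"ry": 0,"rz": 0},{"dx": 0,"dy": 0,"dz": -15,"rx": 0,"ry": 0,"rz": 0},{"dx": 0,"dy": 0,"dz": -50,"rx": 0,"ry": 0,"rz": 0},{"dx": 0,"dy": 0,"dz": -90,"rx": 0,"ry": 0,"rz": 0}], "fingers": 0.78}}

```text
t: 17.12
eef_pos: [587.3, -327.1, 303.6]
tcp_rot: [-3.136, -0.005, 1.568]
ft_force: [0.5, -0.7, -0.4]
opening: 0.777
```

```bash
python3 -c "
from h import *
c=cam('wrist','w11');s=env.state(); print(s['ft_force'],s['opening'],s['eef_pos'])
togo([587.5,-230,213],1.571); togo([508.3,2.2,210],169.5*np.pi/180);togo([508.3,2.2,210],-10.5*np.pi/180)
"
```

```text
[ 1.20036719 -0.24565214  7.00189925] 0.7829301165489312 [ 588.41636417 -327.77107776  313.31554934]
t 17.17 shift [ 97.6  -0.8 -71.2] turn [ 0.04  0.02 -0.02] yaw 1.569 op 0.783
t 17.17 shift [329.7 -80.5 -69. ] turn [  0.02   0.05 -13.27] yaw 1.569 op 0.783
t 17.17 shift [329.7 -80.5 -69. ] turn [ 0.05 -0.02 16.73] yaw 1.569 op 0.783
```

View pics/w11.png

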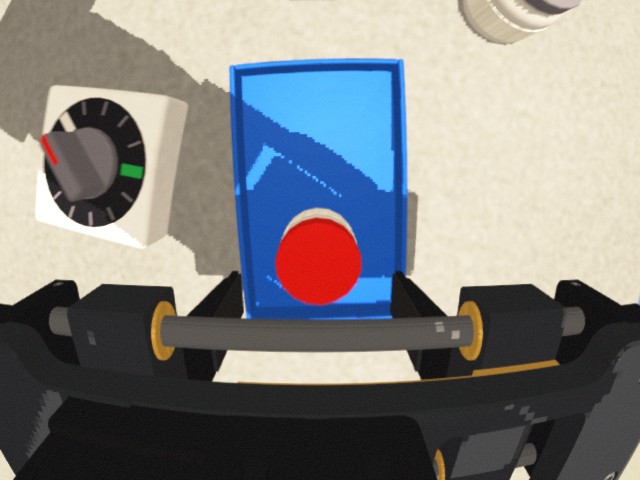

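>>> {"method": "play_rows", "body": {"increments": [{"dx": 10,"dy": -2,"dz": -30,"rx": 0,"ry": 0,"rz": -0.8},{"dx": 40,"dy": -9,"dz": -55,"rx": 0,"ry": 0,"rz": -1.8},{"dx": 78,"dy": -19,"dz": -68,"rx": 0,"ry": 0,"rz": -2.8},{"dx": 117,"dy": -29,"dz": -69,"rx": 0,"ry": 0,"rz": -3.8},{"dx": 156,"dy": -39,"dz": -69,"rx": 0,"ry": 0,"rz": -4.9},{"dx": 195,"dy": -49,"dz": -69,"rx": 0,"ry": 0,"rz": -6},{"dx": 230,"dy": -57,"dz": -69,"rx": 0,"ry": 0,"rz": -7},{"dx": 255,"dy": -63,"dz": -69,"rx": 0,"ry": 0,"rz": -8}], "fingers": 1}}

```text
t: 17.83
eef_pos: [524.6, -70.0, 381.8]
tcp_rot: [3.14, 0.005, 2.412]
ft_force: [-0.0, -0.2, -1.1]
opening: 0.999
```

```bash
python3 -c "
from h import *
togo([508.3,2.2,210],169.5*np.pi/180)
"
```

```text
t 17.83 shift [60.2 43.   0.3] turn [ 0.    0.05 -5.21] yaw 2.412 op 0.999
```

>>> {"method": "play_rows", "body": {"increments": [{"dx": 10,"dy": 7,"dz": 0,"rx": 0,"ry": 0,"rz": -0.8},{"dx": 28,"dy": 20,"dz": 0,"rx": 0,"ry": 0,"rz": -1.8},{"dx": 45,"dy": 32,"dz": 0,"rx": 0,"ry": 0,"rz": -2.8},{"dx": 57,"dy": 41,"dz": 0,"rx": 0,"ry": 0,"rz": -3.8},{"dx": 60.2,"dy": 43,"dz": 0,"rx": 0,"ry": 0.05,"rz": -4.8},{"dx": 60.2,"dy": 43,"dz": 0,"rx": 0,"ry": 0.05,"rz": -5.2},{"dx": 60.2,"dy": 43,"dz": 0,"rx": 0,"ry": 0.05,"rz": -5.2}]}}

```text
t: 18.42
eef_pos: [508.2, 2.6, 381.7]
tcp_rot: [3.141, 0.0, 2.96]
ft_force: [-0.2, -0.2, -0.7]
opening: 0.997
```

```bash
python3 -c "
from h import *
c=cam('wrist','w12')
b=blobs(c,(0,150,60),(8,255,255),300)
for q in b: print(q, plane(c,q[1][0]+q[1][2]/2,q[1][1]+q[1][3]/2,122).round(1))
togo([508.3,2.2,103],169.5*np.pi/180)
"
```

```text
((np.float64(315.5), np.float64(250.7)), [277, 211, 78, 80, 4795]) [506.5   3.3 122. ]
t 18.47 shift [ -0.   -0.2 107.4] turn [ 0.    0.   -0.02] yaw 2.956 op 1.001
```

View pics/w12.png

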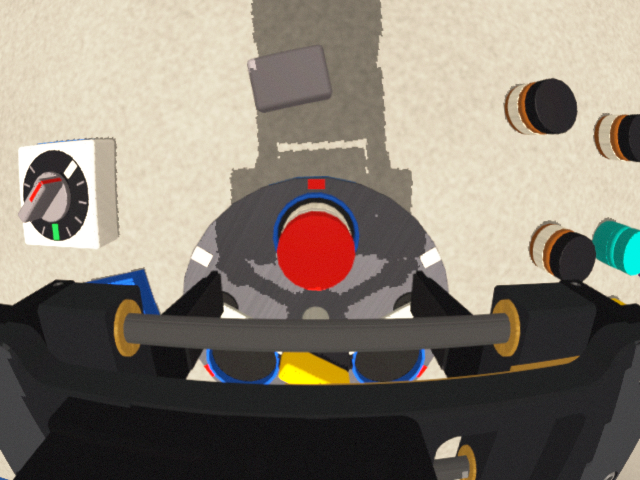

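>>> {"method": "play_rows", "body": {"increments": [{"dx": 0.5,"dy": 0,"dz": 15,"rx": 0,"ry": 0,"rz": 0},{"dx": 0.5,"dy": 0,"dz": 45,"rx": 0,"ry": 0,"rz": 0},{"dx": 0.5,"dy": 0,"dz": 75,"rx": 0,"ry": 0,"rz": 0},{"dx": 0.5,"dy": 0,"dz": 98,"rx": 0,"ry": 0,"rz": 0},{"dx": 0.5,"dy": 0,"dz": 105,"rx": 0,"ry": 0,"rz": 0},{"dx": 0.5,"dy": 0,"dz": 105,"rx": 0,"ry": 0,"rz": 0}]}}

```text
t: 18.97
eef_pos: [507.8, 2.2, 275.4]
tcp_rot: [3.141, -0.003, 2.955]
ft_force: [0.8, 0.2, -0.2]
opening: 1.002
```

>>> {"method": "play_rows", "body": {"increments": [{"dx": 0,"dy": 0,"dz": 0,"rx": 0,"ry": 0,"rz": 0},{"dx": 0,"dy": 0,"dz": 0,"rx": 0,"ry": 0,"rz": 0},{"dx": 0,"dy": 0,"dz": 0,"rx": 0,"ry": 0,"rz": 0},{"dx": 0,"dy": 0,"dz": 0,"rx": 0,"ry": 0,"rz": 0},{"dx": 0,"dy": 0,"dz": 0,"rx": 0,"ry": 0,"rz": 0},{"dx": 0,"dy": 0,"dz": 0,"rx": 0,"ry": 0,"rz": 0},{"dx": 0,"dy": 0,"dz": 0,"rx": 0,"ry": 0,"rz": 0},{"dx": 0,"dy": 0,"dz": 0,"rx": 0,"ry": 0,"rz": 0}], "fingers": 0}}

```text
t: 19.63
eef_pos: [507.9, 2.3, 275.6]
tcp_rot: [3.141, -0.002, 2.955]
ft_force: [0.6, 0.2, 4.3]
opening: 0.561
```

>>> {"method": "play_rows", "body": {"increments": [{"dx": 0,"dy": 0,"dz": 0,"rx": 0,"ry": 0,"rz": 0},{"dx": 0,"dy": 0,"dz": -8,"rx": 0,"ry": 0,"rz": 0},{"dx": 0,"dy": 0,"dz": -25,"rx": 0,"ry": 0,"rz": 0},{"dx": 0,"dy": 0,"dz": -50,"rx": 0,"ry": 0,"rz": 0},{"dx": 0,"dy": 0,"dz": -75,"rx": 0,"ry": 0,"rz": 0},{"dx": 0,"dy": 0,"dz": -100,"rx": 0,"ry": 0,"rz": 0},{"dx": 0,"dy": 0,"dz": -115,"rx": 0,"ry": 0,"rz": 0},{"dx": 0,"dy": 0,"dz": -115,"rx": 0,"ry": 0,"rz": 0}]}}

```text
t: 20.3
eef_pos: [508.1, 2.2, 393.9]
tcp_rot: [3.141, 0.003, 2.955]
ft_force: [-0.7, 0.5, -1.0]
opening: 0.564
```

```bash
python3 -c "
from h import *
s=env.state(); print(s['ft_force'],s['opening'],s['eef_pos'])
togo([588,-240.5,213],1.571)
"
```

```text
[-0.73088532  0.50449276 -1.00698903] 0.5638959300297575 [508.1320717    2.20892028 393.85358758]
t 20.3 shift [-123.6 -223.6    9.8] turn [ 0.02  0.02 13.21] yaw 2.955 op 0.564
```

>>> {"method": "play_rows", "body": {"increments": [{"dx": -8,"dy": -14,"dz": 0,"rx": 0,"ry": 0,"rz": 0.7},{"dx": -23,"dy": -41,"dz": 0,"rx": 0,"ry": 0,"rz": 1.7},{"dx": -39,"dy": -71,"dz": 0,"rx": 0,"ry": 0,"rz": 2.7},{"dx": -55,"dy": -100,"dz": 0,"rx": 0,"ry": 0,"rz": 3.7},{"dx": -71,"dy": -129,"dz": 0,"rx": 0,"ry": 0,"rz": 4.7},{"dx": -87,"dy": -158,"dz": 0,"rx": 0,"ry": 0,"rz": 5.8},{"dx": -101,"dy": -184,"dz": 0,"rx": 0,"ry": 0,"rz": 6.9},{"dx": -112,"dy": -203,"dz": 0,"rx": 0,"ry": 0,"rz": 8}]}}

```text
t: 20.97
eef_pos: [580.7, -220.5, 392.5]
tcp_rot: [3.14, 0.0, 2.11]
ft_force: [0.3, 0.4, -2.1]
opening: 0.565
```

```bash
python3 -c "
from h import *
s=env.state(); print(s['ft_force'],s['opening'],s['eef_pos'])
togo([588,-240.5,213],1.571)
"
```

```text
[ 0.32568189  0.43813354 -2.09176158] 0.5650235194781656 [ 580.6823442  -220.48635632  392.5413454 ]
t 20.97 shift [-20.9  -4.    8.2] turn [ 0.01 -0.    5.15] yaw 2.11 op 0.565
```

>>> {"method": "play_rows", "body": {"increments": [{"dx": -6,"dy": -1,"dz": 0,"rx": 0,"ry": 0,"rz": 1},{"dx": -13,"dy": -3,"dz": 10,"rx": 0,"ry": 0,"rz": 2},{"dx": -19,"dy": -4,"dz": 35,"rx": 0,"ry": 0,"rz": 3},{"dx": -20.9,"dy": -4,"dz": 65,"rx": 0,"ry": 0,"rz": 4},{"dx": -20.9,"dy": -4,"dz": 95,"rx": 0,"ry": 0,"rz": 4.8},{"dx": -20.9,"dy": -4,"dz": 125,"rx": 0,"ry": 0,"rz": 5.15},{"dx": -20.9,"dy": -4,"dz": 145,"rx": 0,"ry": 0,"rz": 5.15},{"dx": -20.9,"dy": -4,"dz": 150,"rx": 0,"ry": 0,"rz": 5.15}]}}

```text
t: 21.63
eef_pos: [587.2, -240.0, 237.8]
tcp_rot: [-3.137, -0.004, 1.571]
ft_force: [0.1, 0.0, -2.0]
opening: 0.565
```

```bash
python3 -c "
from h import *
s=env.state(); print(s['ft_force'],s['opening'],s['eef_pos'])
togo([588,-240.5,49.5],1.571)
c=cam('wrist','w13')
"
```

```text
[ 0.10872306  0.00382578 -1.96961611] 0.5649005881877829 [ 587.24827446 -239.96030274  237.83997296]
t 21.63 shift [-0.6  0.8 17. ] turn [-0.05 -0.04 -0.  ] yaw 1.571 op 0.565
```

View pics/w13.png

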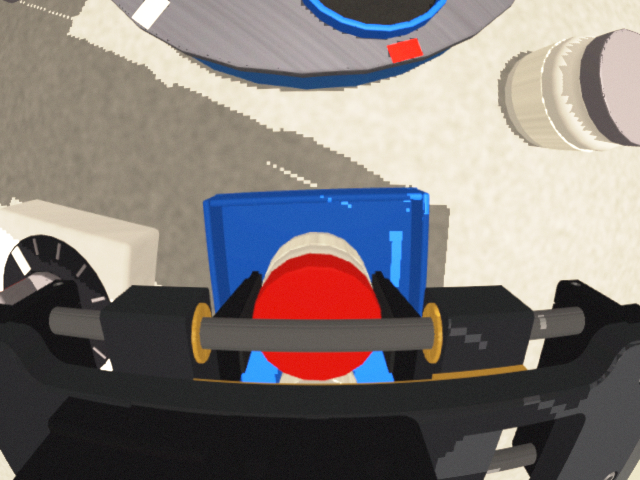

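>>> {"method": "play_rows", "body": {"increments": [{"dx": 0,"dy": 0.5,"dz": 5,"rx": 0,"ry": 0,"rz": 0},{"dx": 0,"dy": 0.5,"dz": 10,"rx": 0,"ry": 0,"rz": 0},{"dx": 0,"dy": 0.5,"dz": 14,"rx": 0,"ry": 0,"rz": 0},{"dx": 0,"dy": 0.5,"dz": 17,"rx": 0,"ry": 0,"rz": 0},{"dx": 0,"dy": 0.5,"dz": 18,"rx": 0,"ry": 0,"rz": 0},{"dx": 0,"dy": 0.5,"dz": 18,"rx": 0,"ry": 0,"rz": 0}]}}

```text
t: 22.18
eef_pos: [588.0, -240.0, 221.2]
tcp_rot: [-3.138, -0.003, 1.571]
ft_force: [0.2, 0.9, -2.3]
opening: 0.566
```

>>> {"method": "play_rows", "body": {"increments": [{"dx": 0,"dy": 0,"dz": 0,"rx": 0,"ry": 0,"rz": 0},{"dx": 0,"dy": 0,"dz": 0,"rx": 0,"ry": 0,"rz": 0},{"dx": 0,"dy": 0,"dz": 0,"rx": 0,"ry": 0,"rz": 0},{"dx": 0,"dy": 0,"dz": 0,"rx": 0,"ry": 0,"rz": 0},{"dx": 0,"dy": 0,"dz": 0,"rx": 0,"ry": 0,"rz": 0},{"dx": 0,"dy": 0,"dz": -15,"rx": 0,"ry": 0,"rz": 0},{"dx": 0,"dy": 0,"dz": -50,"rx": 0,"ry": 0,"rz": 0},{"dx": 0,"dy": 0,"dz": -90,"rx": 0,"ry": 0,"rz": 0}], "fingers": 0.78}}

```text
t: 22.85
eef_pos: [588.1, -240.2, 310.5]
tcp_rot: [-3.135, -0.005, 1.571]
ft_force: [0.8, 0.8, 0.8]
opening: 0.781
```

```bash
python3 -c "
from h import *
c=cam('wrist','w14');t=cam('top','t14');s=env.state(); print(s['ft_force'],s['opening'],s['eef_pos'])
"
```

```text
[-0.44005512 -0.34686903 -1.05540503] 0.779625884787166 [ 589.11612605 -240.630467    317.13941335]
```

View pics/w14.png

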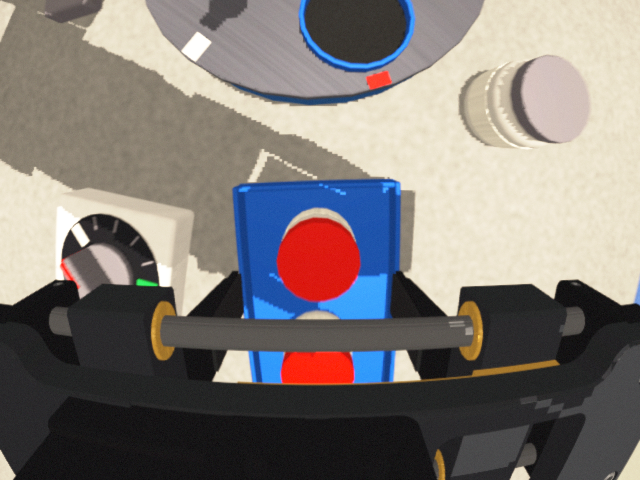

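```bash
cat >> h.py <<'E'
def lids(t):
    hsv=cv2.cvtColor(t["bgr"],cv2.COLOR_BGR2HSV); m=cv2.inRange(hsv,(0,0,0),(180,110,60)); 
    k=np.zeros_like(m); k[150:345,130:330]=255
    n,l,st,ce=cv2.connectedComponentsWithStats(m&k)
    for i in range(1,n):
        if st[i][4]>100: print("lid px",ce[i].round(1),st[i][4],"xy",plane(t,*ce[i],62)[:2].round(1))
E
python3 -c "
from h import *
t=cam('top');lids(t)
togo([581,259,210],0.785)
"
```

```text
lid px [251.1 238.4] 352 xy [578.  260.5]
lid px [202.9 286.2] 383 xy [460.9 368.4]
lid px [252.9 303.4] 224 xy [424.  248.9]
t 23.0 shift [499.5  -7.4 -66.8] turn [ 0.01 -0.01  7.51] yaw 1.571 op 0.785
```

View pics/t14.png

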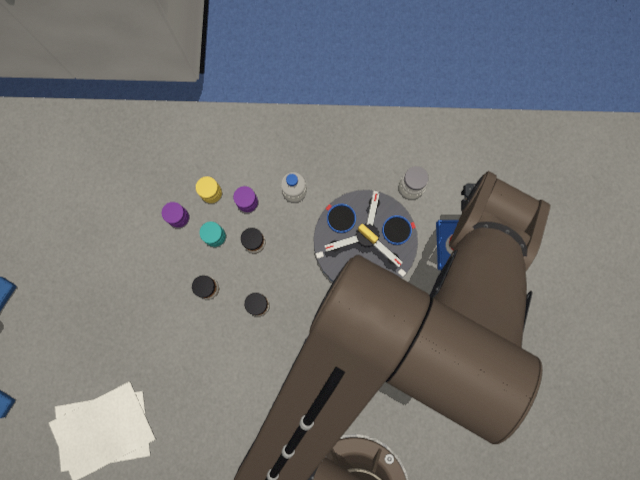

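>>> {"method": "play_rows", "body": {"increments": [{"dx": 5,"dy": 0,"dz": -35,"rx": 0,"ry": 0,"rz": 0.5},{"dx": 30,"dy": 0,"dz": -67,"rx": 0,"ry": 0,"rz": 1.5},{"dx": 68,"dy": -1,"dz": -70,"rx": 0,"ry": 0,"rz": 2.5},{"dx": 108,"dy": -2,"dz": -70,"rx": 0,"ry": 0,"rz": 3.5},{"dx": 148,"dy": -3,"dz": -70,"rx": 0,"ry": 0,"rz": 4.5},{"dx": 188,"dy": -4,"dz": -70,"rx": 0,"ry": 0,"rz": 5.5},{"dx": 228,"dy": -5,"dz": -70,"rx": 0,"ry": 0,"rz": 6.5},{"dx": 268,"dy": -6,"dz": -70,"rx": 0,"ry": 0,"rz": 7.5}], "fingers": 1}}

```text
t: 23.67
eef_pos: [581.9, 29.4, 383.3]
tcp_rot: [-3.141, -0.001, 0.78]
ft_force: [1.5, 0.0, -0.5]
opening: 0.998
```

```bash
python3 -c "
from h import *
togo([581,259,205],0.785)
"
```

```text
t 23.67 shift [ 160.9 -163.9    7.1] turn [-0.   -0.01 -0.05] yaw 0.78 op 0.998
```

>>> {"method": "play_rows", "body": {"increments": [{"dx": 26,"dy": -26,"dz": 0,"rx": 0,"ry": 0,"rz": 0},{"dx": 54,"dy": -55,"dz": 0,"rx": 0,"ry": 0,"rz": 0},{"dx": 82,"dy": -83,"dz": 0,"rx": 0,"ry": 0,"rz": 0},{"dx": 110,"dy": -112,"dz": 3,"rx": 0,"ry": 0,"rz": 0},{"dx": 137,"dy": -139,"dz": 5,"rx": 0,"ry": 0,"rz": 0},{"dx": 154,"dy": -157,"dz": 7,"rx": 0,"ry": 0,"rz": 0},{"dx": 161,"dy": -164,"dz": 7,"rx": 0,"ry": 0,"rz": 0},{"dx": 161,"dy": -164,"dz": 7,"rx": 0,"ry": 0,"rz": 0}]}}

```text
t: 24.33
eef_pos: [580.6, 261.0, 375.0]
tcp_rot: [-3.14, 0.001, 0.783]
ft_force: [-0.8, -0.5, 0.7]
opening: 1.001
```

```bash
python3 -c "
from h import *
c=cam('wrist','w15'); print(proj(c,[581,259,62]),env.state()['eef_pos'])
"
```

```text
[318.82720185 238.06931298] [580.83829899 259.46403768 375.3175675 ]
```

View pics/w15.png

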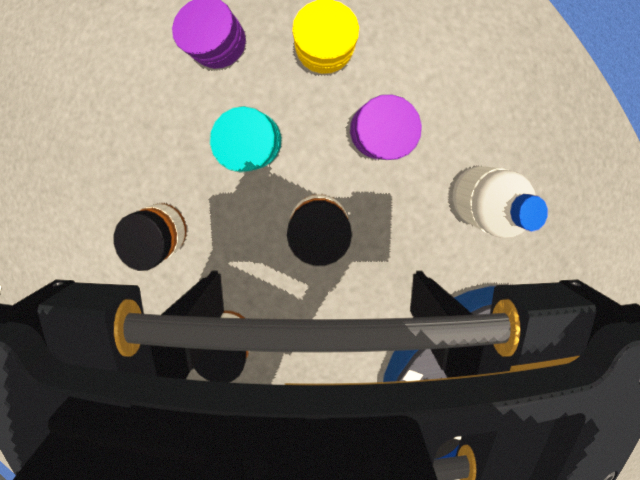

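>>> {"method": "play_rows", "body": {"increments": [{"dx": 2,"dy": 0,"dz": 20,"rx": 0,"ry": 0,"rz": 0},{"dx": 4,"dy": 0,"dz": 55,"rx": 0,"ry": 0,"rz": 0},{"dx": 4,"dy": 0.5,"dz": 90,"rx": 0,"ry": 0,"rz": 0},{"dx": 4,"dy": 0.5,"dz": 125,"rx": 0,"ry": 0,"rz": 0},{"dx": 4,"dy": 0.5,"dz": 150,"rx": 0,"ry": 0,"rz": 0},{"dx": 4,"dy": 0.5,"dz": 159,"rx": 0,"ry": 0,"rz": 0},{"dx": 4,"dy": 0.5,"dz": 159,"rx": 0,"ry": 0,"rz": 0}]}}

```text
t: 24.97
eef_pos: [583.9, 260.2, 214.3]
tcp_rot: [-3.139, 0.005, 0.78]
ft_force: [-0.5, 0.2, -0.3]
opening: 1.005
```

>>> {"method": "play_rows", "body": {"increments": [{"dx": 0,"dy": 0,"dz": 0,"rx": 0,"ry": 0,"rz": 0},{"dx": 0,"dy": 0,"dz": 0,"rx": 0,"ry": 0,"rz": 0},{"dx": 0,"dy": 0,"dz": 0,"rx": 0,"ry": 0,"rz": 0},{"dx": 0,"dy": 0,"dz": 0,"rx": 0,"ry": 0,"rz": 0},{"dx": 0,"dy": 0,"dz": 0,"rx": 0,"ry": 0,"rz": 0},{"dx": 0,"dy": 0,"dz": 0,"rx": 0,"ry": 0,"rz": 0},{"dx": 0,"dy": 0,"dz": 0,"rx": 0,"ry": 0,"rz": 0},{"dx": 0,"dy": 0,"dz": 0,"rx": 0,"ry": 0,"rz": 0}], "fingers": 0}}

```text
t: 25.63
eef_pos: [583.9, 260.3, 214.7]
tcp_rot: [-3.139, 0.004, 0.78]
ft_force: [-0.8, 0.2, 4.2]
opening: 0.568
```

>>> {"method": "play_rows", "body": {"increments": [{"dx": 0,"dy": 0,"dz": 0,"rx": 0,"ry": 0,"rz": 0},{"dx": 0,"dy": 0,"dz": -8,"rx": 0,"ry": 0,"rz": 0},{"dx": 0,"dy": 0,"dz": -25,"rx": 0,"ry": 0,"rz": 0},{"dx": 0,"dy": 0,"dz": -55,"rx": 0,"ry": 0,"rz": 0},{"dx": 0,"dy": 0,"dz": -90,"rx": 0,"ry": 0,"rz": 0},{"dx": 0,"dy": 0,"dz": -125,"rx": 0,"ry": 0,"rz": 0},{"dx": 0,"dy": 0,"dz": -145,"rx": 0,"ry": 0,"rz": 0},{"dx": 0,"dy": 0,"dz": -150,"rx": 0,"ry": 0,"rz": 0}]}}

```text
t: 26.3
eef_pos: [584.6, 260.6, 369.0]
tcp_rot: [3.141, -0.001, 0.78]
ft_force: [1.1, 0.0, -2.9]
opening: 0.563
```

```bash
python3 -c "
from h import *
c=cam('wrist','w16');s=env.state(); print(s['ft_force'],s['opening'],s['eef_pos'])
togo([635.7,47.3,195],.864)
"
```

```text
[-0.11181455 -0.39691283 -1.42119992] 0.561459250256151 [584.51943147 260.586498   367.56948543]
t 26.35 shift [-113.7  187.6    1.2] turn [-0.01  0.   -0.8 ] yaw 0.78 op 0.561
```

View pics/w16.png

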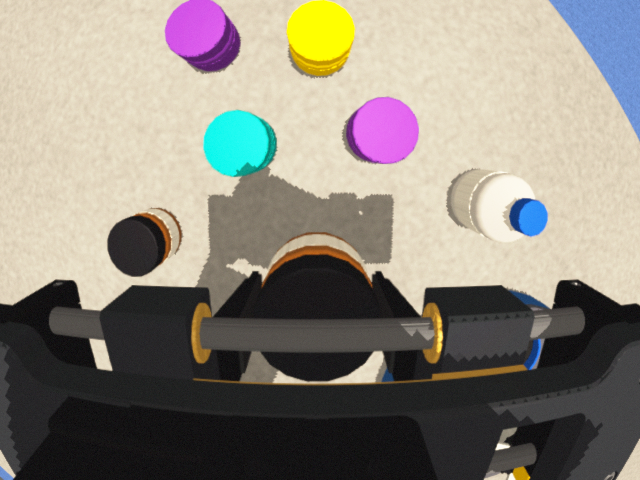

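>>> {"method": "play_rows", "body": {"increments": [{"dx": -10,"dy": 16,"dz": 0,"rx": 0,"ry": 0,"rz": -0.1},{"dx": -28,"dy": 46,"dz": 0,"rx": 0,"ry": 0,"rz": -0.2},{"dx": -48,"dy": 79,"dz": 0,"rx": 0,"ry": 0,"rz": -0.4},{"dx": -68,"dy": 112,"dz": 0,"rx": 0,"ry": 0,"rz": -0.5},{"dx": -88,"dy": 145,"dz": 0,"rx": 0,"ry": 0,"rz": -0.7},{"dx": -104,"dy": 172,"dz": 0,"rx": 0,"ry": 0,"rz": -0.8},{"dx": -113,"dy": 186,"dz": 0,"rx": 0,"ry": 0,"rz": -0.8},{"dx": -113.7,"dy": 187.6,"dz": 0,"rx": 0,"ry": 0,"rz": -0.8}]}}

```text
t: 27.02
eef_pos: [636.1, 44.0, 365.3]
tcp_rot: [-3.139, 0.003, 0.861]
ft_force: [0.6, 0.1, -1.8]
opening: 0.565
```

```bash
python3 -c "
from h import *
c=cam('wrist','w17');s=env.state(); print(s['ft_force'],s['opening'],s['eef_pos'])
togo([635.7,47.3,104.5],.864)
"
```

```text
[ 0.11245298 -0.15200465 -2.85803534] 0.5621092916089596 [635.84885116  45.41868951 365.48332674]
t 27.07 shift [ 1.5 -1.1 89.7] turn [-0.03  0.02 -0.03] yaw 0.861 op 0.562
```

View pics/w17.png

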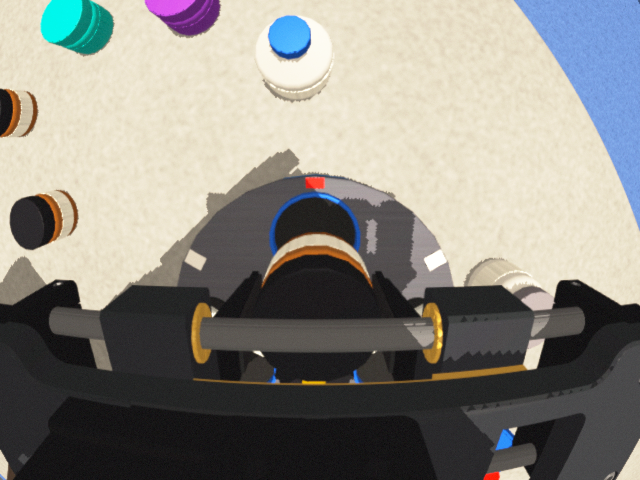

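>>> {"method": "play_rows", "body": {"increments": [{"dx": 1.3,"dy": -1,"dz": 15,"rx": 0,"ry": 0,"rz": 0},{"dx": 1.3,"dy": -1,"dz": 35,"rx": 0,"ry": 0,"rz": 0},{"dx": 1.3,"dy": -1,"dz": 55,"rx": 0,"ry": 0,"rz": 0},{"dx": 1.3,"dy": -1,"dz": 70,"rx": 0,"ry": 0,"rz": 0},{"dx": 1.3,"dy": -1,"dz": 80,"rx": 0,"ry": 0,"rz": 0},{"dx": 1.3,"dy": -1,"dz": 86,"rx": 0,"ry": 0,"rz": 0},{"dx": 1.3,"dy": -1,"dz": 89.5,"rx": 0,"ry": 0,"rz": 0},{"dx": 1.3,"dy": -1,"dz": 90,"rx": 0,"ry": 0,"rz": 0}]}}

```text
t: 27.73
eef_pos: [635.6, 47.5, 275.3]
tcp_rot: [-3.138, 0.002, 0.862]
ft_force: [-0.1, 0.6, -2.2]
opening: 0.563
```

```bash
python3 -c "
from h import *
s=env.state(); print(s['ft_force'],s['opening'],s['eef_pos'],s['moment'])
"
```

```text
[-0.09112064  0.56297698 -2.23710755] 0.5634076765506772 [635.61380664  47.52637058 275.27735057] [-0.05216234 -0.04427284 -0.03564717]
```

>>> {"method": "play_rows", "body": {"increments": [{"dx": 0,"dy": 0,"dz": 0.5,"rx": 0,"ry": 0,"rz": 0},{"dx": 0,"dy": 0,"dz": 0.5,"rx": 0,"ry": 0,"rz": 0},{"dx": 0,"dy": 0,"dz": 0.5,"rx": 0,"ry": 0,"rz": 0},{"dx": 0,"dy": 0,"dz": 0.5,"rx": 0,"ry": 0,"rz": 0},{"dx": 0,"dy": 0,"dz": 0.5,"rx": 0,"ry": 0,"rz": 0},{"dx": 0,"dy": 0,"dz": -15,"rx": 0,"ry": 0,"rz": 0},{"dx": 0,"dy": 0,"dz": -50,"rx": 0,"ry": 0,"rz": 0},{"dx": 0,"dy": 0,"dz": -90,"rx": 0,"ry": 0,"rz": 0}], "fingers": 0.85}}

```text
t: 28.4
eef_pos: [635.8, 47.4, 364.7]
tcp_rot: [-3.135, 0.005, 0.862]
ft_force: [0.3, 0.1, -0.6]
opening: 0.85
```

```bash
python3 -c "
from h import *
c=cam('wrist','w18');t=cam('top','t18');lids(t)
togo([464,368,205],0.785);togo([427,243,205],0.785)
"
```

```text
lid px [294.9 283.9] 154 xy [472.4 152.3]
lid px [203.  286.3] 386 xy [460.8 368.2]
lid px [254.6 303.4] 332 xy [424.1 244.9]
t 28.5 shift [ 130.9 -339.6   -5.8] turn [ 0.04 -0.04  0.73] yaw 0.862 op 0.849
t 28.5 shift [  11.9 -286.3   -6. ] turn [ 0.04 -0.04  0.73] yaw 0.862 op 0.849
```

View pics/w18.png

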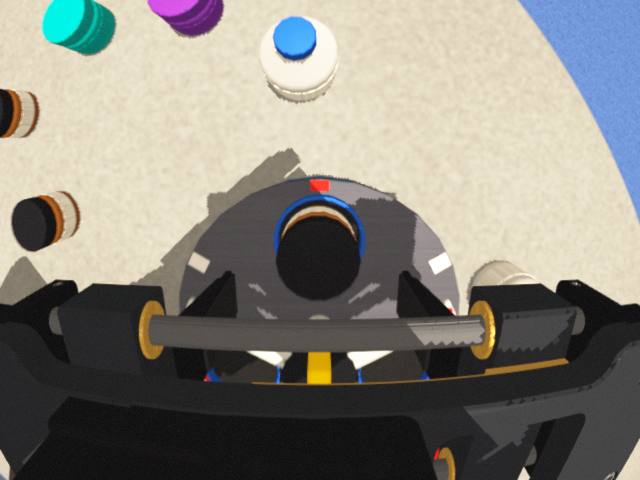

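View pics/t18.png

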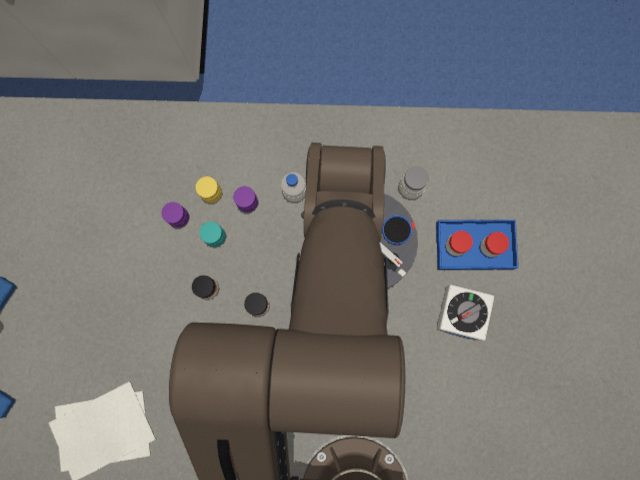

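```bash
python3 -c "
import cv2
i=cv2.imread('pics/t18.png'); cv2.imwrite('pics/t18c.png',cv2.resize(i[210:350,430:530],None,fx=4,fy=4,interpolation=2))"
```

```text
(no output)
```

View pics/t18c.png

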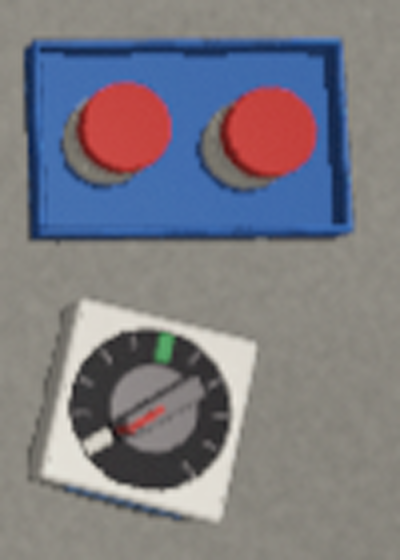

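```bash
python3 -c "
from h import *
togo([427,243,200],1.3)
"
```

```text
t 28.5 shift [  11.9 -286.3   -1. ] turn [ 0.05 -0.03 -4.18] yaw 0.862 op 0.849
```

>>> {"method": "play_rows", "body": {"increments": [{"dx": 1,"dy": -18,"dz": -5,"rx": 0,"ry": 0,"rz": -0.4},{"dx": 2,"dy": -55,"dz": -8,"rx": 0,"ry": 0,"rz": -0.9},{"dx": 4,"dy": -95,"dz": -8,"rx": 0,"ry": 0,"rz": -1.5},{"dx": 6,"dy": -135,"dz": -8,"rx": 0,"ry": 0,"rz": -2.1},{"dx": 8,"dy": -175,"dz": -8,"rx": 0,"ry": 0,"rz": -2.7},{"dx": 9,"dy": -213,"dz": -6,"rx": 0,"ry": 0,"rz": -3.2},{"dx": 10,"dy": -248,"dz": -3,"rx": 0,"ry": 0,"rz": -3.7},{"dx": 11.9,"dy": -275,"dz": -1,"rx": 0,"ry": 0,"rz": -4.2}], "fingers": 1}}

```text
t: 29.17
eef_pos: [433.4, 236.7, 371.4]
tcp_rot: [3.136, -0.002, 1.305]
ft_force: [0.2, 0.7, -0.2]
opening: 1.002
```

>>> {"method": "play_rows", "body": {"increments": [{"dx": 4.5,"dy": -10,"dz": 0,"rx": 0,"ry": 0,"rz": 0},{"dx": 4.5,"dy": -10,"dz": 0,"rx": 0,"ry": 0,"rz": 0}]}}

```text
t: 29.33
eef_pos: [423.2, 244.9, 371.5]
tcp_rot: [3.136, -0.002, 1.306]
ft_force: [-0.0, -0.3, 0.7]
opening: 1.003
```

```bash
python3 -c "
from h import *
c=cam('wrist','w19');t=cam('top');lids(t); print(proj(c,[427,243,62]))
togo([427,243,200],1.3)
"
```

```text
lid px [264.8 296.1] 542 xy [441.8 221.8]
lid px [194.5 306.6] 205 xy [412.6 385.2]
lid px [225.9 327.6] 430 xy [366.2 308.9]
[318.97790949 239.5381627 ]
t 29.43 shift [-0.2  1.9  0.2] turn [ 0.06 -0.02  0.04] yaw 1.304 op 0.999
```

View pics/w19.png

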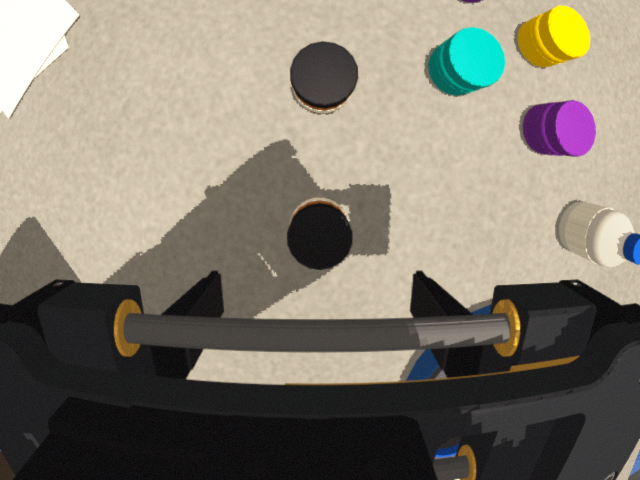

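>>> {"method": "play_rows", "body": {"increments": [{"dx": 2,"dy": 1,"dz": 20,"rx": 0,"ry": 0,"rz": 0},{"dx": 2,"dy": 1.9,"dz": 55,"rx": 0,"ry": 0,"rz": 0},{"dx": 2,"dy": 1.9,"dz": 90,"rx": 0.06,"ry": 0,"rz": 0},{"dx": 2,"dy": 1.9,"dz": 125,"rx": 0.06,"ry": 0,"rz": 0},{"dx": 2,"dy": 1.9,"dz": 147,"rx": 0.06,"ry": 0,"rz": 0},{"dx": 2,"dy": 1.9,"dz": 156,"rx": 0.06,"ry": 0,"rz": 0},{"dx": 2,"dy": 1.9,"dz": 156,"rx": 0.06,"ry": 0,"rz": 0}]}}

```text
t: 30.02
eef_pos: [429.5, 244.3, 213.9]
tcp_rot: [-3.139, -0.0, 1.302]
ft_force: [0.9, -0.4, 0.4]
opening: 1.005
```

>>> {"method": "play_rows", "body": {"increments": [{"dx": 0,"dy": 0,"dz": 0,"rx": 0,"ry": 0,"rz": 0},{"dx": 0,"dy": 0,"dz": 0,"rx": 0,"ry": 0,"rz": 0},{"dx": 0,"dy": 0,"dz": 0,"rx": 0,"ry": 0,"rz": 0},{"dx": 0,"dy": 0,"dz": 0,"rx": 0,"ry": 0,"rz": 0},{"dx": 0,"dy": 0,"dz": 0,"rx": 0,"ry": 0,"rz": 0},{"dx": 0,"dy": 0,"dz": 0,"rx": 0,"ry": 0,"rz": 0},{"dx": 0,"dy": 0,"dz": 0,"rx": 0,"ry": 0,"rz": 0},{"dx": 0,"dy": 0,"dz": 0,"rx": 0,"ry": 0,"rz": 0}], "fingers": 0}}

```text
t: 30.68
eef_pos: [429.4, 244.4, 214.2]
tcp_rot: [-3.14, -0.0, 1.302]
ft_force: [-0.6, -0.8, 6.0]
opening: 0.562
```

>>> {"method": "play_rows", "body": {"increments": [{"dx": 0,"dy": 0,"dz": 0,"rx": 0,"ry": 0,"rz": 0},{"dx": 0,"dy": 0,"dz": -8,"rx": 0,"ry": 0,"rz": 0},{"dx": 0,"dy": 0,"dz": -25,"rx": 0,"ry": 0,"rz": 0},{"dx": 0,"dy": 0,"dz": -60,"rx": 0,"ry": 0,"rz": 0},{"dx": 0,"dy": 0,"dz": -95,"rx": 0,"ry": 0,"rz": 0},{"dx": 0,"dy": 0,"dz": -130,"rx": 0,"ry": 0,"rz": 0},{"dx": 0,"dy": 0,"dz": -160,"rx": 0,"ry": 0,"rz": 0},{"dx": 0,"dy": 0,"dz": -175,"rx": 0,"ry": 0,"rz": 0}]}}

```text
t: 31.35
eef_pos: [429.5, 244.2, 393.3]
tcp_rot: [3.14, -0.003, 1.303]
ft_force: [-0.4, 0.2, -1.8]
opening: 0.562
```

```bash
python3 -c "
from h import *
c=cam('wrist','w20');s=env.state(); print(s['ft_force'],s['opening'],s['eef_pos'])
togo([611,-85.5,225],1.911)
"
```

```text
[0.21119447 0.53095804 1.23887913] 0.5610690449950223 [429.67016268 244.28668288 394.42124503]
t 31.4 shift [-269.9  262.2   -2.2] turn [ 0.04 -0.03 -5.81] yaw 1.303 op 0.561
```

View pics/w20.png

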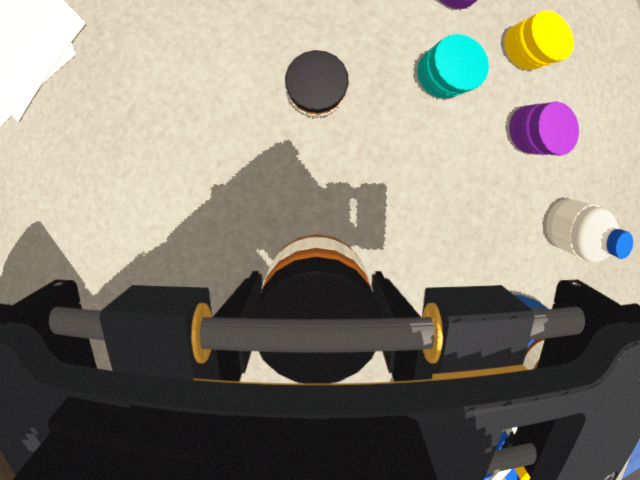

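>>> {"method": "play_rows", "body": {"increments": [{"dx": -12,"dy": 12,"dz": -2,"rx": 0,"ry": 0,"rz": -0.3},{"dx": -36,"dy": 35,"dz": -2,"rx": 0,"ry": 0,"rz": -0.8},{"dx": -63,"dy": 61,"dz": -2,"rx": 0,"ry": 0,"rz": -1.4},{"dx": -90,"dy": 87,"dz": -2,"rx": 0,"ry": 0,"rz": -2},{"dx": -117,"dy": 114,"dz": -2,"rx": 0,"ry": 0,"rz": -2.6},{"dx": -144,"dy": 140,"dz": -2,"rx": 0,"ry": 0,"rz": -3.2},{"dx": -171,"dy": 166,"dz": -2,"rx": 0,"ry": 0,"rz": -3.8},{"dx": -198,"dy": 192,"dz": -2,"rx": 0,"ry": 0,"rz": -4.4}]}}

```text
t: 32.07
eef_pos: [562.7, 0.7, 395.4]
tcp_rot: [3.138, -0.003, 1.766]
ft_force: [1.6, 0.6, -1.4]
opening: 0.564
```

```bash
python3 -c "
from h import *
s=env.state(); print(s['ft_force'],s['opening'],s['eef_pos'])
togo([611,-85.5,225],1.911)
"
```

```text
[ 1.6363011   0.64811775 -1.43260673] 0.5638593293455055 [562.72238963   0.65352605 395.40496575]
t 32.07 shift [-93.9  30.6  -1.1] turn [ 0.04 -0.02 -1.38] yaw 1.766 op 0.564
```

>>> {"method": "play_rows", "body": {"increments": [{"dx": -25,"dy": 8,"dz": -1,"rx": 0,"ry": 0,"rz": -0.4},{"dx": -55,"dy": 18,"dz": -1,"rx": 0,"ry": 0,"rz": -0.9},{"dx": -80,"dy": 26,"dz": -1,"rx": 0,"ry": 0,"rz": -1.38},{"dx": -92,"dy": 30,"dz": -1,"rx": 0,"ry": 0,"rz": -1.38},{"dx": -94,"dy": 30.5,"dz": -1,"rx": 0.04,"ry": 0,"rz": -1.38},{"dx": -94,"dy": 30.5,"dz": 5,"rx": 0.04,"ry": 0,"rz": -1.38},{"dx": -94,"dy": 30.5,"dz": 20,"rx": 0.04,"ry": 0,"rz": -1.38},{"dx": -94,"dy": 30.5,"dz": 30,"rx": 0.04,"ry": 0,"rz": -1.38}]}}

```text
t: 32.73
eef_pos: [610.2, -84.2, 363.9]
tcp_rot: [-3.14, -0.004, 1.911]
ft_force: [-0.2, 0.4, -2.0]
opening: 0.561
```

```bash
python3 -c "
from h import *
c=cam('wrist','w21');s=env.state(); print(s['ft_force'],s['opening'],s['eef_pos'])
togo([611,-85.5,104],1.911)
"
```

```text
[-0.34863473 -0.33043016 -5.07202798] 0.5653604563066545 [610.10186044 -84.16525841 362.11283648]
t 32.78 shift [-2.   0.7 86.8] turn [-0.03 -0.05  0.  ] yaw 1.911 op 0.565
```

View pics/w21.png

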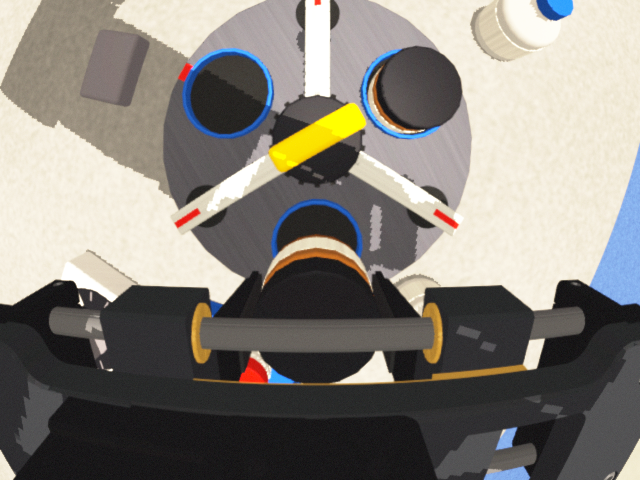

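>>> {"method": "play_rows", "body": {"increments": [{"dx": -1.5,"dy": 0.7,"dz": 15,"rx": 0,"ry": 0,"rz": 0},{"dx": -1.5,"dy": 0.7,"dz": 35,"rx": 0,"ry": 0,"rz": 0},{"dx": -1.5,"dy": 0.7,"dz": 55,"rx": 0,"ry": 0,"rz": 0},{"dx": -1.5,"dy": 0.7,"dz": 70,"rx": 0,"ry": 0,"rz": 0},{"dx": -1.5,"dy": 0.7,"dz": 79,"rx": 0,"ry": 0,"rz": 0},{"dx": -1.5,"dy": 0.7,"dz": 84,"rx": 0,"ry": 0,"rz": 0},{"dx": -1.5,"dy": 0.7,"dz": 86.5,"rx": 0,"ry": 0,"rz": 0},{"dx": -1.5,"dy": 0.7,"dz": 87,"rx": 0,"ry": 0,"rz": 0}]}}

```text
t: 33.45
eef_pos: [610.9, -84.8, 275.3]
tcp_rot: [-3.138, -0.005, 1.911]
ft_force: [0.3, -0.1, -2.2]
opening: 0.564
```

```bash
python3 -c "
from h import *
s=env.state(); print(s['ft_force'],s['opening'],s['eef_pos'],s['moment'])
"
```

```text
[ 0.30817768 -0.06169631 -2.19386766] 0.5640764287064632 [610.88449588 -84.75586798 275.29238597] [ 0.05153418 -0.17826125  0.00048424]
```

>>> {"method": "play_rows", "body": {"increments": [{"dx": 0,"dy": 0,"dz": 0.8,"rx": 0,"ry": 0,"rz": 0},{"dx": 0,"dy": 0,"dz": 0.8,"rx": 0,"ry": 0,"rz": 0},{"dx": 0,"dy": 0,"dz": 0.8,"rx": 0,"ry": 0,"rz": 0},{"dx": 0,"dy": 0,"dz": 0.8,"rx": 0,"ry": 0,"rz": 0},{"dx": 0,"dy": 0,"dz": 0.8,"rx": 0,"ry": 0,"rz": 0},{"dx": 0,"dy": 0,"dz": -15,"rx": 0,"ry": 0,"rz": 0},{"dx": 0,"dy": 0,"dz": -50,"rx": 0,"ry": 0,"rz": 0},{"dx": 0,"dy": 0,"dz": -90,"rx": 0,"ry": 0,"rz": 0}], "fingers": 0.85}}

```text
t: 34.12
eef_pos: [611.1, -85.1, 364.8]
tcp_rot: [-3.135, -0.007, 1.911]
ft_force: [-0.4, -0.8, -0.1]
opening: 0.849
```

```bash
python3 -c "
from h import *
c=cam('wrist','w22');t=cam('top','t22');lids(t)
togo([464,368,210],1.6)
"
```

```text
lid px [203.  286.2] 385 xy [460.8 368.2]
t 34.22 shift [476.5  12.1 -10.1] turn [ 0.04 -0.    2.97] yaw 1.912 op 0.85
```

View pics/w22.png

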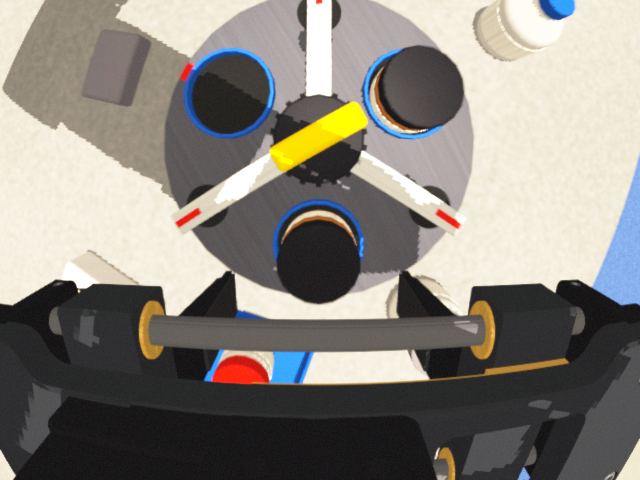

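View pics/t22.png

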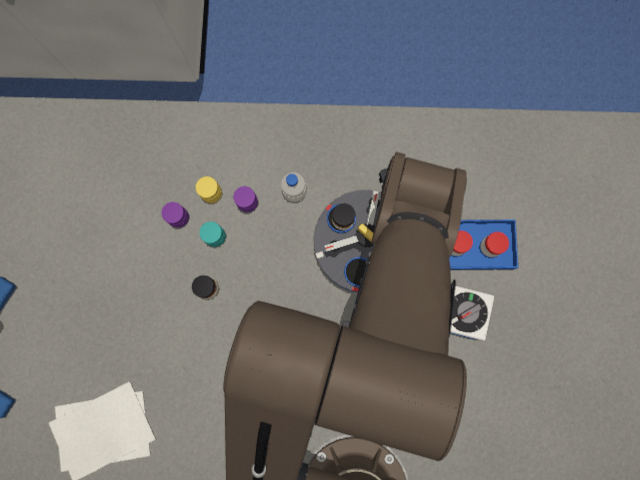

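```bash
python3 -c "
from h import *
togo([464,368,205],2.5)
"
```

```text
t 34.22 shift [476.5  12.1  -5.1] turn [ 0.04  0.02 -5.62] yaw 1.912 op 0.85
```

>>> {"method": "play_rows", "body": {"increments": [{"dx": 15,"dy": 0,"dz": -12,"rx": 0,"ry": 0,"rz": -0.3},{"dx": 48,"dy": 1,"dz": -15,"rx": 0,"ry": 0,"rz": -0.8},{"dx": 88,"dy": 2,"dz": -15,"rx": 0,"ry": 0,"rz": -1.3},{"dx": 128,"dy": 3,"dz": -15,"rx": 0,"ry": 0,"rz": -1.8},{"dx": 168,"dy": 4,"dz": -15,"rx": 0,"ry": 0,"rz": -2.3},{"dx": 208,"dy": 5,"dz": -15,"rx": 0,"ry": 0,"rz": -2.8},{"dx": 248,"dy": 6,"dz": -15,"rx": 0,"ry": 0,"rz": -3.3},{"dx": 288,"dy": 7,"dz": -12,"rx": 0,"ry": 0,"rz": -3.8}], "fingers": 1}}

```text
t: 34.88
eef_pos: [521.3, 190.2, 383.5]
tcp_rot: [3.137, 0.002, 2.312]
ft_force: [0.3, -0.0, -0.1]
opening: 1.0
```

```bash
python3 -c "
from h import *
togo([464,368,205],2.5)
"
```

```text
t 34.88 shift [169.8  77.7   7.1] turn [ 0.04  0.03 -1.8 ] yaw 2.312 op 1.0
```

>>> {"method": "play_rows", "body": {"increments": [{"dx": 32,"dy": 15,"dz": 0,"rx": 0,"ry": 0,"rz": -0.4},{"dx": 66,"dy": 30,"dz": 2,"rx": 0,"ry": 0,"rz": -0.8},{"dx": 100,"dy": 46,"dz": 4,"rx": 0,"ry": 0,"rz": -1.2},{"dx": 133,"dy": 61,"dz": 6,"rx": 0,"ry": 0,"rz": -1.5},{"dx": 158,"dy": 72,"dz": 7,"rx": 0,"ry": 0,"rz": -1.8},{"dx": 169.8,"dy": 77.7,"dz": 7,"rx": 0.04,"ry": 0,"rz": -1.8},{"dx": 169.8,"dy": 77.7,"dz": 7,"rx": 0.04,"ry": 0,"rz": -1.8}]}}

```text
t: 35.47
eef_pos: [463.1, 369.9, 376.0]
tcp_rot: [-3.141, 0.003, 2.502]
ft_force: [-0.5, -0.5, -0.7]
opening: 0.999
```

```bash
python3 -c "
from h import *
c=cam('wrist','w23'); print(proj(c,[464,368,62]))
togo([464,368,43],2.5)
"
```

```text
[314.53047826 236.90645965]
t 35.52 shift [-1.000e-01 -2.000e-01  1.618e+02] turn [-0.    0.03  0.01] yaw 2.501 op 1.001
```

View pics/w23.png

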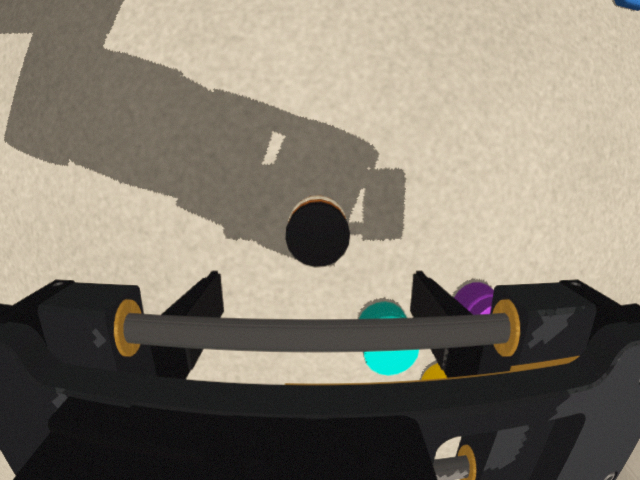

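>>> {"method": "play_rows", "body": {"increments": [{"dx": 2,"dy": 0.5,"dz": 20,"rx": 0,"ry": 0,"rz": 0},{"dx": 2,"dy": 0.5,"dz": 55,"rx": 0,"ry": 0,"rz": 0},{"dx": 2,"dy": 0.5,"dz": 90,"rx": 0,"ry": 0,"rz": 0},{"dx": 2,"dy": 0.5,"dz": 125,"rx": 0,"ry": 0,"rz": 0},{"dx": 2,"dy": 0.5,"dz": 152,"rx": 0,"ry": 0,"rz": 0},{"dx": 2,"dy": 0.5,"dz": 161,"rx": 0,"ry": 0,"rz": 0},{"dx": 2,"dy": 0.5,"dz": 161,"rx": 0,"ry": 0,"rz": 0}]}}

```text
t: 36.1
eef_pos: [463.1, 368.5, 213.3]
tcp_rot: [-3.138, 0.002, 2.5]
ft_force: [0.0, 0.1, -0.5]
opening: 1.005
```

>>> {"method": "play_rows", "body": {"increments": [{"dx": 0,"dy": 0,"dz": 0,"rx": 0,"ry": 0,"rz": 0},{"dx": 0,"dy": 0,"dz": 0,"rx": 0,"ry": 0,"rz": 0},{"dx": 0,"dy": 0,"dz": 0,"rx": 0,"ry": 0,"rz": 0},{"dx": 0,"dy": 0,"dz": 0,"rx": 0,"ry": 0,"rz": 0},{"dx": 0,"dy": 0,"dz": 0,"rx": 0,"ry": 0,"rz": 0},{"dx": 0,"dy": 0,"dz": 0,"rx": 0,"ry": 0,"rz": 0},{"dx": 0,"dy": 0,"dz": 0,"rx": 0,"ry": 0,"rz": 0},{"dx": 0,"dy": 0,"dz": 0,"rx": 0,"ry": 0,"rz": 0}], "fingers": 0}}

```text
t: 36.77
eef_pos: [463.3, 368.6, 213.7]
tcp_rot: [-3.139, 0.002, 2.5]
ft_force: [-0.2, 1.1, 5.2]
opening: 0.564
```

>>> {"method": "play_rows", "body": {"increments": [{"dx": 0,"dy": 0,"dz": 0,"rx": 0,"ry": 0,"rz": 0},{"dx": 0,"dy": 0,"dz": -8,"rx": 0,"ry": 0,"rz": 0},{"dx": 0,"dy": 0,"dz": -25,"rx": 0,"ry": 0,"rz": 0},{"dx": 0,"dy": 0,"dz": -60,"rx": 0,"ry": 0,"rz": 0},{"dx": 0,"dy": 0,"dz": -95,"rx": 0,"ry": 0,"rz": 0},{"dx": 0,"dy": 0,"dz": -130,"rx": 0,"ry": 0,"rz": 0},{"dx": 0,"dy": 0,"dz": -145,"rx": 0,"ry": 0,"rz": 0},{"dx": 0,"dy": 0,"dz": -150,"rx": 0,"ry": 0,"rz": 0}]}}

```text
t: 37.43
eef_pos: [463.2, 369.2, 367.2]
tcp_rot: [3.14, 0.004, 2.5]
ft_force: [0.6, 0.4, -1.8]
opening: 0.564
```

```bash
python3 -c "
from h import *
c=cam('wrist','w24');s=env.state(); print(s['ft_force'],s['opening'],s['eef_pos'])
togo([508.3,2.2,195],2.958)
"
```

```text
[ 1.23401164  0.6905764  -1.28347327] 0.563745027633961 [463.11184235 369.14158652 366.13150539]
t 37.48 shift [-255.9 -266.8    0.6] turn [-0.01  0.03 -4.38] yaw 2.5 op 0.564
```

View pics/w24.png

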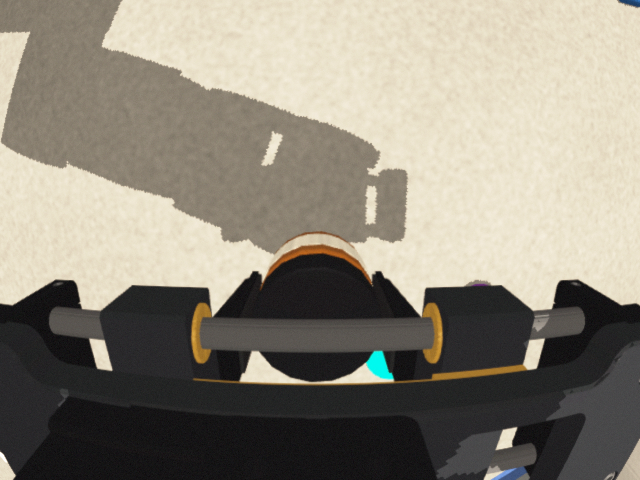

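>>> {"method": "play_rows", "body": {"increments": [{"dx": -12,"dy": -13,"dz": 0,"rx": 0,"ry": 0,"rz": -0.2},{"dx": -36,"dy": -37,"dz": 0,"rx": 0,"ry": 0,"rz": -0.6},{"dx": -63,"dy": -66,"dz": 0,"rx": 0,"ry": 0,"rz": -1},{"dx": -90,"dy": -94,"dz": 0,"rx": 0,"ry": 0,"rz": -1.5},{"dx": -117,"dy": -122,"dz": 0,"rx": 0,"ry": 0,"rz": -2},{"dx": -144,"dy": -150,"dz": 0,"rx": 0,"ry": 0,"rz": -2.5},{"dx": -171,"dy": -178,"dz": 0,"rx": 0,"ry": 0,"rz": -3},{"dx": -198,"dy": -206,"dz": 0,"rx": 0,"ry": 0,"rz": -3.5}]}}

```text
t: 38.15
eef_pos: [497.9, 83.8, 365.3]
tcp_rot: [-3.14, 0.0, 2.869]
ft_force: [1.6, -0.0, -1.1]
opening: 0.566
```

```bash
python3 -c "
from h import *
s=env.state(); print(s['ft_force'],s['opening'],s['eef_pos'])
togo([508.3,2.2,195],2.958)
"
```

```text
[ 1.56328492 -0.01458903 -1.14168449] 0.5659494068116847 [497.94954411  83.77309144 365.30893497]
t 38.15 shift [-31.9 -75.8  -0.8] turn [-0.02  0.   -0.85] yaw 2.869 op 0.566
```

>>> {"method": "play_rows", "body": {"increments": [{"dx": -12,"dy": -28,"dz": 0,"rx": 0,"ry": 0,"rz": -0.3},{"dx": -23,"dy": -54,"dz": 0,"rx": 0,"ry": 0,"rz": -0.6},{"dx": -30,"dy": -71,"dz": 0,"rx": 0,"ry": 0,"rz": -0.85},{"dx": -31.9,"dy": -75.8,"dz": 0,"rx": 0,"ry": 0,"rz": -0.85},{"dx": -31.9,"dy": -75.8,"dz": 0,"rx": 0,"ry": 0,"rz": -0.85}]}}

```text
t: 38.57
eef_pos: [508.2, 1.2, 364.2]
tcp_rot: [-3.139, -0.002, 2.955]
ft_force: [-0.3, 0.4, -1.9]
opening: 0.563
```

```bash
python3 -c "
from h import *
c=cam('wrist','w25');s=env.state(); print(s['ft_force'],s['opening'],s['eef_pos'])
togo([508.3,2.2,103.3],2.958)
"
```

```text
[ 0.45328933  0.38738444 -1.26323873] 0.5644811295575182 [508.09610772   2.14758204 364.41822014]
t 38.62 shift [-0.4  0.3 89.8] turn [-0.02 -0.02 -0.02] yaw 2.956 op 0.564
```

View pics/w25.png

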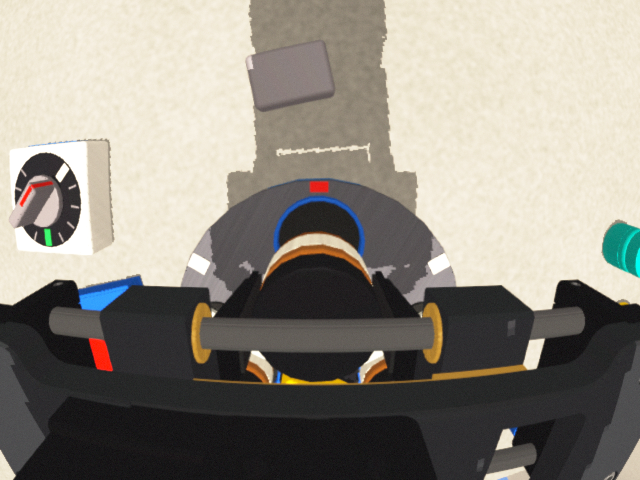

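>>> {"method": "play_rows", "body": {"increments": [{"dx": -0.4,"dy": 0.8,"dz": 15,"rx": 0,"ry": 0,"rz": 0},{"dx": -0.4,"dy": 0.8,"dz": 35,"rx": 0,"ry": 0,"rz": 0},{"dx": -0.4,"dy": 0.8,"dz": 55,"rx": 0,"ry": 0,"rz": 0},{"dx": -0.4,"dy": 0.8,"dz": 70,"rx": 0,"ry": 0,"rz": 0},{"dx": -0.4,"dy": 0.8,"dz": 80,"rx": 0,"ry": 0,"rz": 0},{"dx": -0.4,"dy": 0.8,"dz": 86,"rx": 0,"ry": 0,"rz": 0},{"dx": -0.4,"dy": 0.8,"dz": 89,"rx": 0,"ry": 0,"rz": 0},{"dx": -0.4,"dy": 0.8,"dz": 89.5,"rx": 0,"ry": 0,"rz": 0}]}}

```text
t: 39.28
eef_pos: [508.5, 3.2, 274.8]
tcp_rot: [-3.14, -0.002, 2.957]
ft_force: [0.5, 1.0, -1.3]
opening: 0.562
```

>>> {"method": "play_rows", "body": {"increments": [{"dx": 0,"dy": 0,"dz": 0.5,"rx": 0,"ry": 0,"rz": 0},{"dx": 0,"dy": 0,"dz": 0.5,"rx": 0,"ry": 0,"rz": 0}]}}

```text
t: 39.45
eef_pos: [508.6, 3.3, 274.8]
tcp_rot: [-3.14, -0.001, 2.956]
ft_force: [-0.4, 0.0, -2.3]
opening: 0.565
```

>>> {"method": "play_rows", "body": {"increments": [{"dx": 0,"dy": 0,"dz": 0.8,"rx": 0,"ry": 0,"rz": 0},{"dx": 0,"dy": 0,"dz": 0.8,"rx": 0,"ry": 0,"rz": 0},{"dx": 0,"dy": 0,"dz": 0.8,"rx": 0,"ry": 0,"rz": 0},{"dx": 0,"dy": 0,"dz": 0.8,"rx": 0,"ry": 0,"rz": 0},{"dx": 0,"dy": 0,"dz": 0.8,"rx": 0,"ry": 0,"rz": 0},{"dx": 0,"dy": 0,"dz": -15,"rx": 0,"ry": 0,"rz": 0},{"dx": 0,"dy": 0,"dz": -50,"rx": 0,"ry": 0,"rz": 0},{"dx": 0,"dy": 0,"dz": -90,"rx": 0,"ry": 0,"rz": 0}], "fingers": 0.85}}

```text
t: 40.12
eef_pos: [508.5, 3.3, 364.5]
tcp_rot: [-3.139, -0.005, 2.956]
ft_force: [0.7, 0.1, 0.8]
opening: 0.845
```

```bash
python3 -c "
from h import *
c=cam('wrist','w26');s=cam('side'); crop(s,230,120,500,310,2.8,'s26')
togo([585,-12,232],0.863);togo([585,-12,232],0.863+np.pi)
"
```

```text
t 40.22 shift [-77.5  -1.2 -33. ] turn [ 0.06  0.05 19.99] yaw 2.957 op 0.846
t 40.22 shift [-77.5  -1.2 -33. ] turn [ -0.05   0.05 -10.01] yaw 2.957 op 0.846
```

View pics/w26.png

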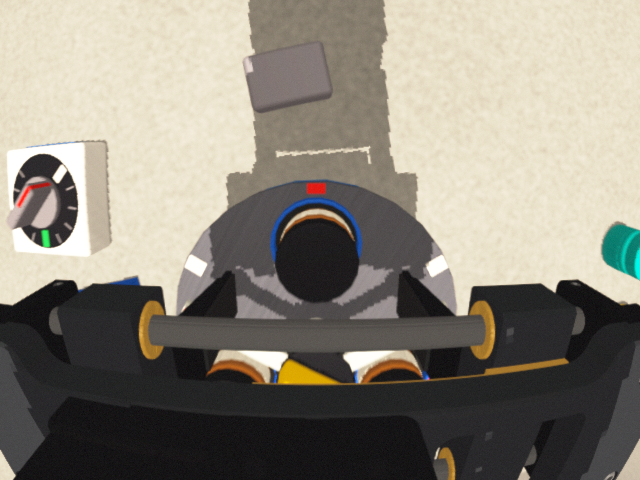

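View pics/s26.png

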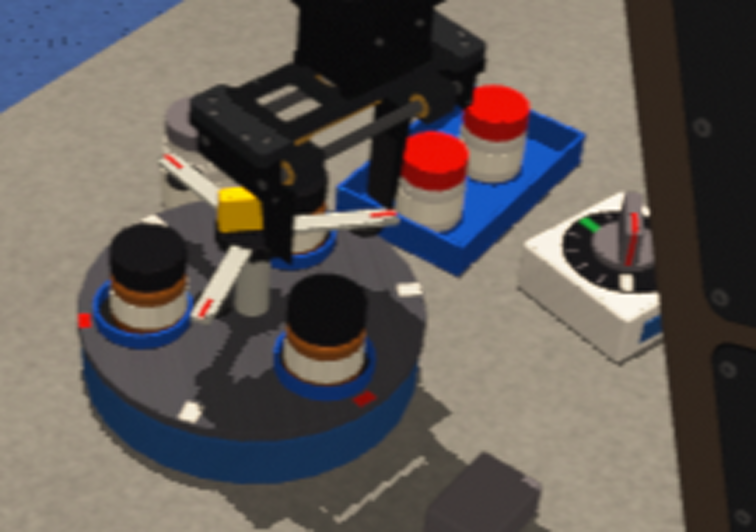

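>>> {"method": "play_rows", "body": {"increments": [{"dx": -5,"dy": 0,"dz": -20,"rx": 0,"ry": 0,"rz": -1},{"dx": -20,"dy": 0,"dz": -33,"rx": 0,"ry": 0,"rz": -2.1},{"dx": -40,"dy": 0,"dz": -33,"rx": 0,"ry": 0,"rz": -3.2},{"dx": -60,"dy": -0.5,"dz": -33,"rx": 0,"ry": 0,"rz": -4.3},{"dx": -73,"dy": -1,"dz": -33,"rx": 0,"ry": 0,"rz": -5.4},{"dx": -77.5,"dy": -1.2,"dz": -33,"rx": 0,"ry": 0,"rz": -6.5},{"dx": -77.5,"dy": -1.2,"dz": -33,"rx": 0,"ry": 0,"rz": -7.6},{"dx": -77.5,"dy": -1.2,"dz": -33,"rx": 0,"ry": 0,"rz": -8.6}], "fingers": 1}}

```text
t: 40.88
eef_pos: [585.3, -12.1, 402.4]
tcp_rot: [-3.136, 0.003, -2.42]
ft_force: [-1.2, -0.3, 0.0]
opening: 1.001
```

```bash
python3 -c "
from h import *
togo([585,-12,232],0.863+np.pi)
"
```

```text
t 40.88 shift [ 0.2  0.2 -0.9] turn [-0.06  0.02 -1.35] yaw -2.42 op 1.001
```

>>> {"method": "play_rows", "body": {"increments": [{"dx": 0.2,"dy": 0.2,"dz": 0,"rx": 0,"ry": 0,"rz": -0.8},{"dx": 0.2,"dy": 0.2,"dz": 0,"rx": -0.06,"ry": 0,"rz": -1.35},{"dx": 0.2,"dy": 0.2,"dz": 0,"rx": -0.06,"ry": 0,"rz": -1.35}]}}

```text
t: 41.13
eef_pos: [585.0, -12.1, 401.8]
tcp_rot: [3.141, 0.002, -2.276]
ft_force: [0.4, 0.4, -0.7]
opening: 1.003
```

```bash
python3 -c "
from h import *
c=cam('wrist','w27');print(env.state()['joints'].round(2))
togo([585,-12,159.5],0.863+np.pi)
"
```

```text
[-0.13  0.44  1.66  0.    1.04 -2.57]
t 41.18 shift [ 0.   0.  71.1] turn [ 0.01  0.02 -0.02] yaw -2.28 op 1.003
```

View pics/w27.png

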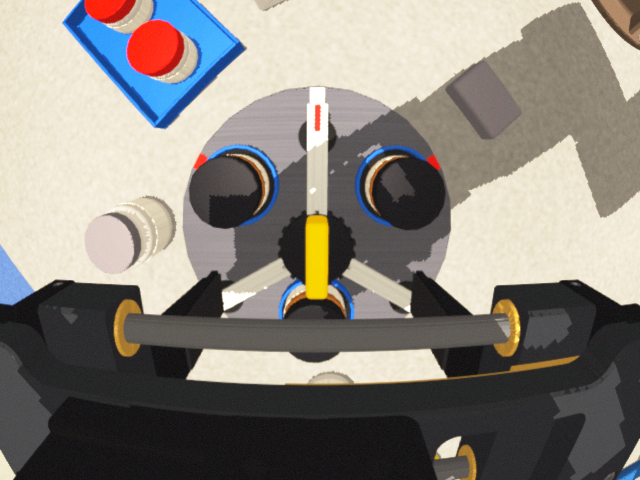

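>>> {"method": "play_rows", "body": {"increments": [{"dx": 0,"dy": 0,"dz": 20,"rx": 0,"ry": 0,"rz": 0},{"dx": 0,"dy": 0,"dz": 45,"rx": 0,"ry": 0,"rz": 0},{"dx": 0,"dy": 0,"dz": 64,"rx": 0,"ry": 0,"rz": 0},{"dx": 0,"dy": 0,"dz": 70,"rx": 0,"ry": 0,"rz": 0},{"dx": 0,"dy": 0,"dz": 70,"rx": 0,"ry": 0,"rz": 0},{"dx": 0,"dy": 0,"dz": 70,"rx": 0,"ry": 0,"rz": 0},{"dx": 0,"dy": 0,"dz": 70,"rx": 0,"ry": 0,"rz": 0},{"dx": 0,"dy": 0,"dz": 70,"rx": 0,"ry": 0,"rz": 0}], "fingers": 0}}

```text
t: 41.85
eef_pos: [585.2, -12.0, 333.1]
tcp_rot: [-3.141, 0.003, -2.281]
ft_force: [0.4, -0.0, 0.5]
opening: 0.494
```

>>> {"method": "play_rows", "body": {"increments": [{"dx": 0,"dy": 0,"dz": 0,"rx": 0,"ry": 0,"rz": 0},{"dx": 0,"dy": 0,"dz": 0,"rx": 0,"ry": 0,"rz": 0},{"dx": 0,"dy": 0,"dz": 0,"rx": 0,"ry": 0,"rz": 0},{"dx": 0,"dy": 0,"dz": 0,"rx": 0,"ry": 0,"rz": 0},{"dx": 0,"dy": 0,"dz": 0,"rx": 0,"ry": 0,"rz": 0},{"dx": 0,"dy": 0,"dz": 0,"rx": 0,"ry": 0,"rz": 0},{"dx": 0,"dy": 0,"dz": 0,"rx": 0,"ry": 0,"rz": 0},{"dx": 0,"dy": 0,"dz": 0,"rx": 0,"ry": 0,"rz": 0}]}}

```text
t: 42.52
eef_pos: [585.0, -11.8, 333.2]
tcp_rot: [-3.141, 0.003, -2.281]
ft_force: [-2.7, 3.3, 4.8]
opening: 0.144
```

```bash
python3 -c "
from h import *
s=env.state();print(s['ft_force'],s['moment'],s['opening'])
togo([585,-12,159.5],-0.183+np.pi)
"
```

```text
[-2.67034615  3.26160659  4.77992458] [ 0.75502974  0.60435167 -0.05557772] 0.14388033802669484
t 42.52 shift [ 0.2 -0.1  2.4] turn [0.01 0.03 9.97] yaw -2.281 op 0.144
```

>>> {"method": "play_rows", "body": {"increments": [{"dx": 0,"dy": 0,"dz": 0,"rx": 0,"ry": 0,"rz": 0.6},{"dx": 0,"dy": 0,"dz": 0,"rx": 0,"ry": 0,"rz": 1.4},{"dx": 0,"dy": 0,"dz": 0,"rx": 0,"ry": 0,"rz": 2.2},{"dx": 0,"dy": 0,"dz": 0,"rx": 0,"ry": 0,"rz": 3},{"dx": 0,"dy": 0,"dz": 0,"rx": 0,"ry": 0,"rz": 3.8},{"dx": 0,"dy": 0,"dz": 0,"rx": 0,"ry": 0,"rz": 4.5},{"dx": 0,"dy": 0,"dz": 0,"rx": 0,"ry": 0,"rz": 5},{"dx": 0,"dy": 0,"dz": 0,"rx": 0,"ry": 0,"rz": 5}]}}

```text
t: 43.18
eef_pos: [585.2, -12.1, 333.2]
tcp_rot: [3.141, 0.003, -2.806]
ft_force: [-1.0, -2.1, 1.4]
opening: 0.146
```

```bash
python3 -c "
from h import *
s=env.state();print(s['ft_force'],s['moment'],s['opening'])
togo([585,-12,159.5],-0.183+np.pi)
"
```

```text
[-1.03209839 -2.06093497  1.43229092] [-0.30953736 -0.08733559 -0.08752203] 0.14610323026895675
t 43.18 shift [0.2 0.1 2.4] turn [0.01 0.03 4.95] yaw -2.806 op 0.146
```

>>> {"method": "play_rows", "body": {"increments": [{"dx": 0,"dy": 0,"dz": 0,"rx": 0,"ry": 0,"rz": 0.6},{"dx": 0,"dy": 0,"dz": 0,"rx": 0,"ry": 0,"rz": 1.4},{"dx": 0,"dy": 0,"dz": 0,"rx": 0,"ry": 0,"rz": 2.2},{"dx": 0,"dy": 0,"dz": 0,"rx": 0,"ry": 0,"rz": 3},{"dx": 0,"dy": 0,"dz": 0,"rx": 0,"ry": 0,"rz": 3.8},{"dx": 0,"dy": 0,"dz": 0,"rx": 0,"ry": 0,"rz": 4.5},{"dx": 0,"dy": 0,"dz": 0,"rx": 0,"ry": 0,"rz": 4.95},{"dx": 0,"dy": 0,"dz": 0,"rx": 0,"ry": 0,"rz": 4.95}]}}

```text
t: 43.85
eef_pos: [585.2, -12.5, 333.2]
tcp_rot: [3.141, 0.003, 2.958]
ft_force: [-1.3, -3.8, 1.9]
opening: 0.146
```

```bash
python3 -c "
from h import *
s=env.state();print(s['ft_force'],s['moment'],s['opening'])
togo([585,-12,159.5],-0.183+np.pi); c=cam('wrist','w28')
"
```

```text
[-1.28106052 -3.77141319  1.90073288] [-0.80096121  0.06024109 -0.14480349] 0.14550915490829402
t 43.85 shift [0.3 0.5 2.4] turn [ 0.01  0.03 -0.  ] yaw 2.958 op 0.146
```

View pics/w28.png

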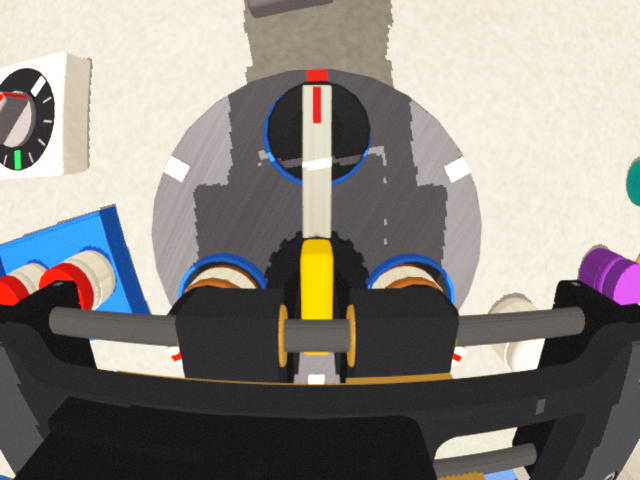

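The arm at (317,105) lines up with the red mark at (317,75), so I'm releasing the collar.

>>> {"method": "play_rows", "body": {"increments": [{"dx": 0,"dy": 0,"dz": 0,"rx": 0,"ry": 0,"rz": 0},{"dx": 0,"dy": 0,"dz": 0,"rx": 0,"ry": 0,"rz": 0},{"dx": 0,"dy": 0,"dz": 0,"rx": 0,"ry": 0,"rz": 0},{"dx": 0,"dy": 0,"dz": 0,"rx": 0,"ry": 0,"rz": 0},{"dx": 0,"dy": 0,"dz": 0,"rx": 0,"ry": 0,"rz": 0},{"dx": 0,"dy": 0,"dz": -15,"rx": 0,"ry": 0,"rz": 0},{"dx": 0,"dy": 0,"dz": -50,"rx": 0,"ry": 0,"rz": 0},{"dx": 0,"dy": 0,"dz": -75,"rx": 0,"ry": 0,"rz": 0}], "fingers": 1}}

```text
t: 44.57
eef_pos: [585.1, -12.5, 409.7]
tcp_rot: [3.14, 0.002, 2.961]
ft_force: [-0.6, -0.4, 0.5]
opening: 0.65
```

```bash
python3 -c "
from h import *
c=cam('wrist','w29'); togo([422,-258,150],2.145)
"
```

```text
t 44.62 shift [ 117.7 -271.    91.6] turn [0.05 0.08 7.79] yaw 2.961 op 0.688
```

View pics/w29.png

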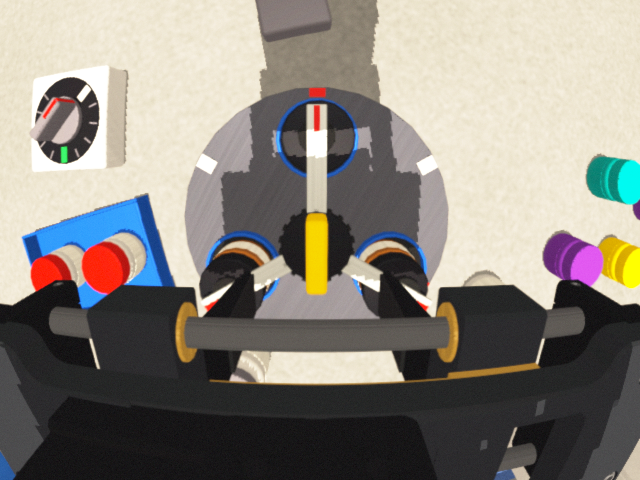

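>>> {"method": "play_rows", "body": {"increments": [{"dx": 12,"dy": -27,"dz": 0,"rx": 0,"ry": 0,"rz": 0.7},{"dx": 26,"dy": -60,"dz": 0,"rx": 0,"ry": 0,"rz": 1.7},{"dx": 42,"dy": -96,"dz": 0,"rx": 0,"ry": 0,"rz": 2.7},{"dx": 58,"dy": -132,"dz": 0,"rx": 0,"ry": 0,"rz": 3.7},{"dx": 74,"dy": -168,"dz": 5,"rx": 0,"ry": 0,"rz": 4.7},{"dx": 88,"dy": -202,"dz": 15,"rx": 0,"ry": 0,"rz": 5.8},{"dx": 101,"dy": -232,"dz": 30,"rx": 0,"ry": 0,"rz": 6.8},{"dx": 110,"dy": -254,"dz": 50,"rx": 0,"ry": 0,"rz": 7.8}]}}

```text
t: 45.28
eef_pos: [430.7, -244.3, 363.4]
tcp_rot: [3.133, 0.008, 2.139]
ft_force: [0.3, -0.3, -0.3]
opening: 1.001
```

```bash
python3 -c "
from h import *
togo([422,-257.8,150],2.145)
"
```

```text
t 45.28 shift [ -6.3 -14.9  42. ] turn [ 0.09  0.08 -0.06] yaw 2.139 op 1.001
```

>>> {"method": "play_rows", "body": {"increments": [{"dx": -3,"dy": -8,"dz": 20,"rx": 0.05,"ry": 0.05,"rz": 0},{"dx": -6,"dy": -14,"dz": 38,"rx": 0.09,"ry": 0.08,"rz": -0.06},{"dx": -6.3,"dy": -14.9,"dz": 42,"rx": 0.09,"ry": 0.08,"rz": -0.06},{"dx": -6.3,"dy": -14.9,"dz": 42,"rx": 0.09,"ry": 0.08,"rz": -0.06}]}}

```text
t: 45.62
eef_pos: [421.9, -257.9, 320.5]
tcp_rot: [-3.141, -0.002, 2.144]
ft_force: [0.3, 0.1, 0.5]
opening: 0.997
```

```bash
python3 -c "
from h import *
c=cam('wrist','w30');togo([422,-257.8,77],2.145)
"
```

```text
t 45.67 shift [-0.  -0.3 73.1] turn [-0.   -0.01 -0.  ] yaw 2.145 op 0.999
```

View pics/w30.png

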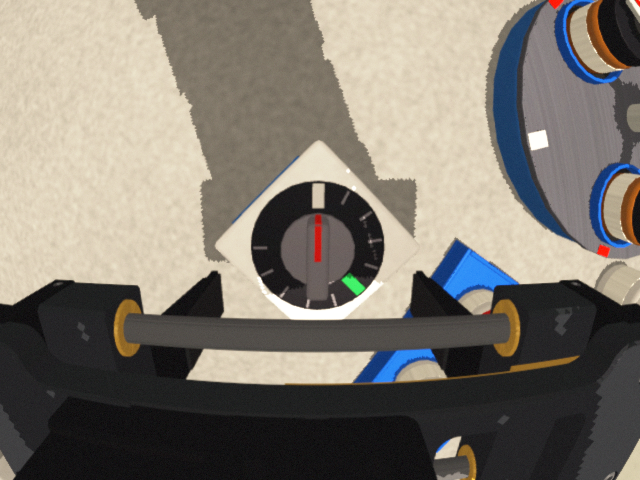

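>>> {"method": "play_rows", "body": {"increments": [{"dx": 0,"dy": 0,"dz": 20,"rx": 0,"ry": 0,"rz": 0},{"dx": 0,"dy": 0,"dz": 45,"rx": 0,"ry": 0,"rz": 0},{"dx": 0,"dy": 0,"dz": 66,"rx": 0,"ry": 0,"rz": 0},{"dx": 0,"dy": 0,"dz": 72.5,"rx": 0,"ry": 0,"rz": 0},{"dx": 0,"dy": 0,"dz": 72.5,"rx": 0,"ry": 0,"rz": 0},{"dx": 0,"dy": 0,"dz": 72.5,"rx": 0,"ry": 0,"rz": 0},{"dx": 0,"dy": 0,"dz": 72.5,"rx": 0,"ry": 0,"rz": 0},{"dx": 0,"dy": 0,"dz": 72.5,"rx": 0,"ry": 0,"rz": 0}], "fingers": 0}}

```text
t: 46.33
eef_pos: [422.5, -257.7, 250.2]
tcp_rot: [3.141, 0.001, 2.145]
ft_force: [-0.7, -0.0, -0.5]
opening: 0.496
```

>>> {"method": "play_rows", "body": {"increments": [{"dx": 0,"dy": 0,"dz": 0,"rx": 0,"ry": 0,"rz": 0},{"dx": 0,"dy": 0,"dz": 0,"rx": 0,"ry": 0,"rz": 0},{"dx": 0,"dy": 0,"dz": 0,"rx": 0,"ry": 0,"rz": 0},{"dx": 0,"dy": 0,"dz": 0,"rx": 0,"ry": 0,"rz": 0},{"dx": 0,"dy": 0,"dz": 0,"rx": 0,"ry": 0,"rz": 0},{"dx": 0,"dy": 0,"dz": 0,"rx": 0,"ry": 0,"rz": 0},{"dx": 0,"dy": 0,"dz": 0,"rx": 0,"ry": 0,"rz": 0},{"dx": 0,"dy": 0,"dz": 0,"rx": 0,"ry": 0,"rz": 0}]}}

```text
t: 47.0
eef_pos: [422.3, -257.9, 250.3]
tcp_rot: [-3.142, 0.001, 2.145]
ft_force: [-4.3, -3.4, 4.6]
opening: 0.147
```

```bash
python3 -c "
from h import *
s=env.state();print(s['ft_force'],s['moment'],s['opening'],s['tcp_rot'])
togo([422,-257.8,77],2.145-2.356)
"
```

```text
[-4.27134962 -3.39180292  4.64436648] [-0.55330736  0.70927495 -0.35061105] 0.14686365256421788 [-3.14157710e+00  1.12314542e-03  2.14462243e+00]
t 47.0 shift [ 0.2 -0.2  2. ] turn [1.000e-02 1.000e-02 2.249e+01] yaw 2.145 op 0.147
```

>>> {"method": "play_rows", "body": {"increments": [{"dx": 0,"dy": 0,"dz": 0,"rx": 0,"ry": 0,"rz": 0.5},{"dx": 0,"dy": 0,"dz": 0,"rx": 0,"ry": 0,"rz": 1.5},{"dx": 0,"dy": 0,"dz": 0,"rx": 0,"ry": 0,"rz": 2.5},{"dx": 0,"dy": 0,"dz": 0,"rx": 0,"ry": 0,"rz": 3.5},{"dx": 0,"dy": 0,"dz": 0,"rx": 0,"ry": 0,"rz": 4.5},{"dx": 0,"dy": 0,"dz": 0,"rx": 0,"ry": 0,"rz": 5.5},{"dx": 0,"dy": 0,"dz": 0,"rx": 0,"ry": 0,"rz": 6.5},{"dx": 0,"dy": 0,"dz": 0,"rx": 0,"ry": 0,"rz": 7.5}]}}

```text
t: 47.67
eef_pos: [421.7, -258.0, 250.3]
tcp_rot: [-3.141, 0.001, 1.355]
ft_force: [-9.6, -6.0, 6.3]
opening: 0.147
```

>>> {"method": "play_rows", "body": {"increments": [{"dx": 0,"dy": 0,"dz": 0,"rx": 0,"ry": 0,"rz": 1},{"dx": 0,"dy": 0,"dz": 0,"rx": 0,"ry": 0,"rz": 2},{"dx": 0,"dy": 0,"dz": 0,"rx": 0,"ry": 0,"rz": 3},{"dx": 0,"dy": 0,"dz": 0,"rx": 0,"ry": 0,"rz": 4},{"dx": 0,"dy": 0,"dz": 0,"rx": 0,"ry": 0,"rz": 5},{"dx": 0,"dy": 0,"dz": 0,"rx": 0,"ry": 0,"rz": 6},{"dx": 0,"dy": 0,"dz": 0,"rx": 0,"ry": 0,"rz": 7},{"dx": 0,"dy": 0,"dz": 0,"rx": 0,"ry": 0,"rz": 8}]}}

```text
t: 48.33
eef_pos: [421.2, -257.7, 250.3]
tcp_rot: [-3.14, 0.003, 0.513]
ft_force: [-6.9, 1.6, 6.8]
opening: 0.149
```

```bash
python3 -c "
from h import *
s=env.state();print(s['ft_force'],s['moment'],s['opening'],s['tcp_rot'])
togo([422,-257.8,77],2.14-2.356)
"
```

```text
[-6.92016672  1.61647087  6.81627475] [0.07983441 1.31735689 0.06577623] 0.14855360869224654 [-3.13958400e+00  2.63167524e-03  5.12770730e-01]
t 48.33 shift [0.7 0.5 2. ] turn [-0.01  0.03  6.96] yaw 0.513 op 0.149
```

>>> {"method": "play_rows", "body": {"increments": [{"dx": 0,"dy": 0,"dz": 0,"rx": 0,"ry": 0,"rz": 1},{"dx": 0,"dy": 0,"dz": 0,"rx": 0,"ry": 0,"rz": 2},{"dx": 0,"dy": 0,"dz": 0,"rx": 0,"ry": 0,"rz": 3},{"dx": 0,"dy": 0,"dz": 0,"rx": 0,"ry": 0,"rz": 4},{"dx": 0,"dy": 0,"dz": 0,"rx": 0,"ry": 0,"rz": 5},{"dx": 0,"dy": 0,"dz": 0,"rx": 0,"ry": 0,"rz": 6},{"dx": 0,"dy": 0,"dz": 0,"rx": 0,"ry": 0,"rz": 6.8},{"dx": 0,"dy": 0,"dz": 0,"rx": 0,"ry": 0,"rz": 6.95}]}}

```text
t: 49.0
eef_pos: [421.0, -257.1, 250.3]
tcp_rot: [-3.141, 0.004, -0.22]
ft_force: [-1.4, 5.2, 5.6]
opening: 0.146
```

```bash
python3 -c "
from h import *
s=env.state();print(s['ft_force'],s['moment'],s['opening'],s['tcp_rot'])
togo([422,-257.8,77],2.14-2.356); c=cam('wrist','w31'); crop(c,200,150,440,400,3,'w31c')
"
```

```text
[-1.35275559  5.24267127  5.58415016] [0.95513062 0.13563027 0.07493174] 0.14648862349761943 [-3.14072632  0.00441068 -0.21997712]
t 49.0 shift [1.1 0.5 2. ] turn [-0.01  0.04 -0.04] yaw -0.22 op 0.146
```

View pics/w31c.png

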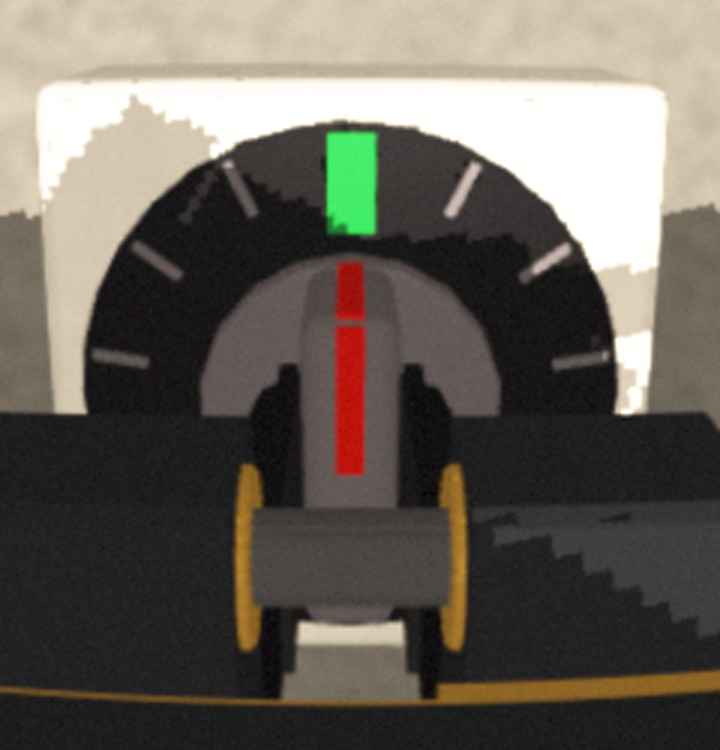

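>>> {"method": "play_rows", "body": {"increments": [{"dx": 0,"dy": 0,"dz": 0,"rx": 0,"ry": 0,"rz": 0},{"dx": 0,"dy": 0,"dz": 0,"rx": 0,"ry": 0,"rz": 0},{"dx": 0,"dy": 0,"dz": 0,"rx": 0,"ry": 0,"rz": 0},{"dx": 0,"dy": 0,"dz": 0,"rx": 0,"ry": 0,"rz": 0},{"dx": 0,"dy": 0,"dz": 0,"rx": 0,"ry": 0,"rz": 0},{"dx": 0,"dy": 0,"dz": -15,"rx": 0,"ry": 0,"rz": 0},{"dx": 0,"dy": 0,"dz": -50,"rx": 0,"ry": 0,"rz": 0},{"dx": 0,"dy": 0,"dz": -90,"rx": 0,"ry": 0,"rz": 0}], "fingers": 1}}

```text
t: 49.72
eef_pos: [421.2, -257.2, 340.0]
tcp_rot: [-3.139, 0.008, -0.218]
ft_force: [1.0, -0.2, -0.8]
opening: 0.647
```

>>> {"method": "play_rows", "body": {"increments": [{"dx": 0,"dy": 15,"dz": -20,"rx": 0,"ry": 0,"rz": 0},{"dx": 0,"dy": 45,"dz": -45,"rx": 0,"ry": 0,"rz": 0},{"dx": 0,"dy": 80,"dz": -50,"rx": 0,"ry": 0,"rz": 0},{"dx": 0,"dy": 115,"dz": -50,"rx": 0,"ry": 0,"rz": 0},{"dx": 0,"dy": 135,"dz": -50,"rx": 0,"ry": 0,"rz": 0},{"dx": 0,"dy": 140,"dz": -50,"rx": 0,"ry": 0,"rz": 0},{"dx": 0,"dy": 140,"dz": -50,"rx": 0,"ry": 0,"rz": 0}]}}

```text
t: 50.3
eef_pos: [390.8, -395.0, 389.2]
tcp_rot: [-3.139, 0.009, -0.22]
ft_force: [-0.1, 0.5, -1.0]
opening: 0.995
```

```bash
python3 -c "
from h import *
c=cam('wrist','w32'); t=cam('top','t32'); s=cam('side','s32'); crop(t,300,170,500,350,4,'t32c'); print(env.state()['t'],env.state()['eef_pos'])
"
```

```text
50.45 [ 391.55481423 -393.07731358  389.40076423]
```

View pics/t32c.png

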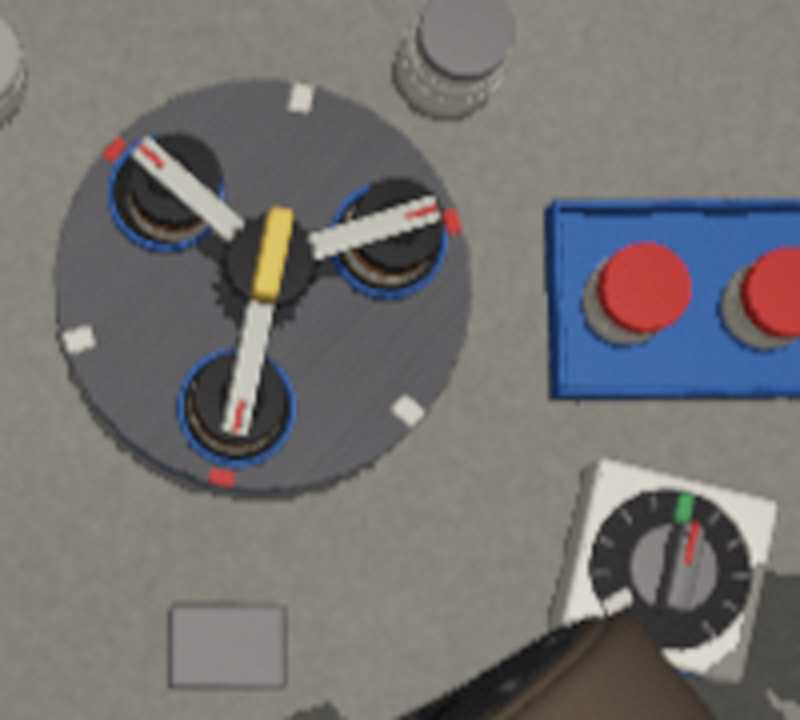

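View pics/s32.png

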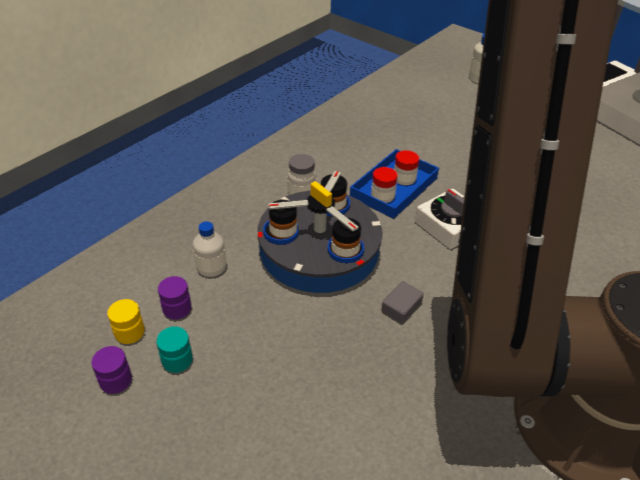

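View pics/w32.png

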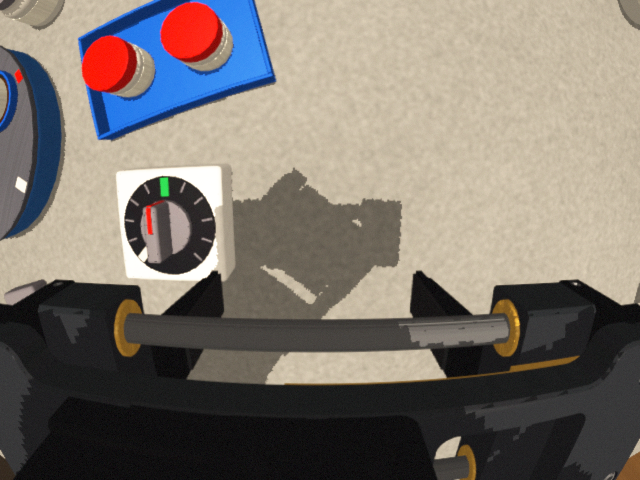

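```bash
python3 -c "
from h import *
print(env.job_done())"
```

```text
the job is handed in; nothing more can be done
None
```

The batch is changed and the job was handed in at about 50 s of the 210 s allowed. I did the steps in the order you asked:
1. Dial turned back to the white zero mark, against its stop.
2. Collar turned open to the white marks.
3. Both white jars with red lids moved into the blue tray.
4. All three amber jars set in pockets of their own.
5. Collar turned back to the locked marks.
6. Dial set to the green mark.

**Last checks:** with the gripper clear, the top, side and wrist pictures showed:
- **Collar:** an arm over the centre of each pocket, in line with the red marks.
- **Jars:** the amber jars upright in the pockets and the red-lidded jars upright in the tray.
- **Dial:** pointer on the green mark, within about half a degree by the tool angle.
- **Bystanders:** the bottle, grey-lidded jar, timer and look-alikes showed no visible change.

**Disagreements and failures:**
- The top camera read x about 3–4 mm too small compared with the wrist camera and the contact forces. I used the wrist and force values for the shaker, dial and tray.
- My first move call was refused because every row needs all six numbers. It moved nothing.
- I saw no grip slip and no jar knocked aside.

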